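Tip the sorting pan and scoop the sleeves into the parts tray

ROBOT

A 6-joint arm with a two-finger parallel gripper is mounted at the origin on the work surface; the furniture and walls round the work are solid. World frame = base frame: x ahead of the robot, y to its left, z up, the work surface at z = 0. Lengths are in mm, angles in rad, forces in N, time in s.
With the tool pointing down it reaches from about 325 to 900 mm from the base axis. Payload 6.1 kg.
Tool frame: the origin (TCP) lies midway between the tips of the shut fingers; the grasp point (between the pads) lies 19 mm behind it; z points along the fingers, x is the direction in which the jaws open and shut, and the axes are right-handed (so a half turn about z gives the same grasp; the last joint's range is limited). The gripper opens to 85 mm and grips with 20 to 120 N. Pads are 22 mm wide; open, the fingers measure 114 mm over their backs; the gripper's body (76 mm by 85 mm) begins 54 mm behind the grasp point. The pads swing forward as they close: fully open they stand 13 mm farther back than shut.
Start: joints at [-1.469, 0.22, 1.526, -0, 1.395, -0.126], TCP at [141.14, -608.847, 231.3] pointing down, gripper open.
Joint ranges: [-2.98, 2.98], [-0.91, 2.08], [0.09, 2.57], [-1.24, 4.39], [0.2, 2.65], [-2.68, 2.68]. Speed limits (rad/s): [2.57, 2.57, 3.01, 3.14, 3.14, 3.14].

INTERFACE

Orientations are given as a unit quaternion [w, x, y, z].
In Python, from workcell import r, eyes gives the robot as it stands. The module is installed in compiled form; this text tells all that it offers.
- The arm moves only by the tool drive_tool, never from a script. Its argument "steps" is a list of rows, each a list of 3 entries, a list of its own where there are three numbers: the shift along the tool's x, y, z in mm, then the turn, a rotation vector about the tool's x, y, z in degrees, then the closure, from 0 (fully open) to 1 (shut). In form: [[[dx, dy, dz], [ax, ay, az], jaw], ...]. A call has 1 to 12 rows; each row shifts and turns the commanded pose from where the row before left it, along the tool's axes as they then stand; what a row does not reach is not made up. A row lasts 1/8 s, in which the tool goes at most 62.5 mm and 10.7 degrees, less where a joint would pass 70% of its speed; a pose out of reach is approached as far as the arm can. A call with a gripper value outside its range is refused whole. The fingers move at their own pace and stop on an object; "grip_force" is the grip in N (left out, the last holds). Time passes only in rows, so rows that do not move let the fingers close. It gives the time, the measured TCP pose, the force and the opening at its end, in the units of the state.
- r.read_state(): the state, without advancing time (a new reading comes with each control period).
- eyes.snapshot(name): name is "side" or "top" or "wrist"; returns a dict with "color" (480x640x3 uint8, blue, green, red), "fx", "fy", "cx", "cy" (pixels), "k1" (the pictures are not rectified: a ray, as slopes to the right and down, at radius r is drawn at 1 + k1 r^2 times it, then the intrinsics apply), "R" (3x3) and "t" (3): a world point X has camera coordinates R X + t; the wrist camera has in their place "mount" (4x4, takes a point from camera to tool coordinates, whose origin is the TCP and whose axes are the tool frame's). Camera axes: x right, y down, z forward; pixel columns grow to the right and rows downward; lengths in mm; the calibration is good to about 2 mm. A picture is of the moment at which its call begins: read the wrist's pose just before it. There is no depth.
- r.close_job(): hands the job in, once; it reports no verdict.
The state is a dict: "time": time; "joint_positions": joint angles; "joint_velocities": joint speeds; "tau": joint torques, N m; "ee_pos": TCP position; "ee_rot": TCP orientation; "wrist_force": force on the tool from outside, world axes, zero at the start; "wrist_torque": the same for the moment, N m; "gripper_width": opening from 0.0 (shut) to 1.0 (fully open).
Only numpy, scipy, OpenCV 4.12 (cv2) and the standard library are available. Lean on these libraries where they do the work, as an engineer would, in place of code of your own. Each camera call takes 0.05 s, during which the arm holds its last target.

TASK

Press down the tab of the hinged sorting pan until it is fully tipped, so that the three metal sleeves roll together at its low end, and leave it tipped. Then gather all three at once with the scoop, lift them clear above the pan, and pour them gently into the parts tray so that they lie on its floor; finally set the empty scoop upright on the bare worktop and let go. Do not touch the sleeves with the fingers or let one fall on the worktop, leave the parts tray about where it stands, and do not disturb the other things.

Things in the scene. Friction and masses are not known exactly. Their poses are not given: they have to be found in the camera images.
- pan (a joint): tilt of the sorting pan about its level hinge, rad: 0 = level (the start), 0.28 = stop, far end fully down. A friction hinge (about 0.5 N m, so about 5 N downward on the tab tips it) keeps the pan wherever it is left.
- pan_stand: grey bench stand of the pan, fixed to the worktop, 130 x 176 mm base plate with two side posts 65 mm high. Origin under the middle of the base on the worktop; x points along the pan to its far (press tab) end, y is the hinge direction, z up. The hinge axis lies at z = 55 mm over the origin, level with the top face of the pan floor.
- pan_low (a point): middle of the inside corner between the pan floor (top face) and the inner face of its far wall, the end that goes down; moves with the pan. x along the pan floor out through the far wall, y along that wall, z square to the floor. The pan is a shallow aluminium tray, inside 180 mm long (x -180 to 0 here) by 130 mm wide; walls over the floor: far 55 mm, sides 30 mm, near (high end) 20 mm, 3 mm thick. The hinge lies at x = -90 here.
- pan_tab (a point): top of the press tab, a lip 22 mm (x) by 70 mm (y) folded outward from the top of the pan's far wall, 55 mm above the pan floor and 14 mm beyond the inner face of the far wall; axes as pan_low. By the stop it has gone down about 31 mm and outward about 11 mm.
- sleeve_1_mid (a point): centre of a plain round metal spacer sleeve, 24 mm diameter, 100 mm long, about 80 g, lying in the pan at the start; y is its long axis. Solid ends; ground and lightly oiled, so slippery (friction about 0.2); rolls by itself on slopes over about 0.15 rad.
- sleeve_2_mid (a point): centre of a plain round metal spacer sleeve, 24 mm diameter, 100 mm long, about 80 g, lying in the pan at the start; y is its long axis. Solid ends; ground and lightly oiled, so slippery (friction about 0.2); rolls by itself on slopes over about 0.15 rad.
- sleeve_3_mid (a point): centre of a plain round metal spacer sleeve, 24 mm diameter, 100 mm long, about 80 g, lying in the pan at the start; y is its long axis. Solid ends; ground and lightly oiled, so slippery (friction about 0.2); rolls by itself on slopes over about 0.15 rad.
- scoop: steel scoop with a black handle on top, about 0.22 kg. Origin under the middle of the blade (underside), x to the nose, z up. Flat blade 88 mm long (x -44 to 44) by 80 mm wide, 1.4 mm sheet thinned to 0.8 mm over the front 18 mm, front and sides open; back wall at x = -42.5 is 32 mm high; from it a 24 mm wide stem carries the handle.
- scoop_grip (a point): middle of the scoop's handle, a level bar 100 mm long (x) by 16 mm wide (y) by 26 mm high; 85 mm above the blade's underside and 28 mm behind the blade's middle; axes as scoop. The bar spans x -78 to 22 mm in the scoop's frame.
- scoop_nose (a point): middle of the front edge of the blade, on its underside, 44 mm ahead of the scoop's origin; axes as scoop. Slid along the tipped pan's floor right up to the low wall, it gets under the sleeves with up to about 20 N; tipped nose-up about 0.25 rad the blade holds them against its back wall.
- parts_tray: loose shallow plastic parts tray, 150 (x) x 200 (y) x 32 mm, about 0.5 kg, walls 4 mm, floor 3 mm thick, inside 140 x 190 mm; origin at the centre of its underside, z up. It and the scoop stand to the left and right of the pan, either way round; a pegboard wall rises beyond the left edge of the worktop.
- oil_bottle: bystander, leave alone: amber dropper bottle, 34 mm diameter, 86 mm high, light and easily knocked over; origin at the centre of its underside, z up
- v_block: bystander, leave alone: steel V-block 40 x 50 x 32 mm; origin at the centre of its underside, z up
- tape_measure: bystander, leave alone: pocket tape measure 36 x 66 x 58 mm; origin at the centre of its underside, z up
- ring_gauge: bystander, leave alone: flat ring, 46 mm diameter, 16 mm high; origin at the centre of its underside, z up
- micrometer_2: bystander, leave alone: outside micrometer lying flat, 61 x 193 x 25 mm; origin at the centre of its underside, z up
- clamp_block: bystander, leave alone: machined split clamp block with a spigot, 94 x 163 x 58 mm; origin at the centre of its underside, z up
- case_pin: bystander, leave alone: small green instrument case, 86 x 109 x 27 mm; origin at the centre of its underside, z up

How it is judged:
By the outcome, as a careful person would: the job done as asked, in the order asked, and still so for the second after the job is handed in, with the robot touching nothing.
It also fails if it takes over 72 s, if anything falls off the work surface, if the arm or the gripper's body presses on something with over 40 N, if the wrist force passes 120 N, or if a joint passes its speed limit or range.

## Working session

There is one attempt and no reset: what is moved stays moved. The work goes in short steps, Python scripts to look and compute and a tool call to move; the robot and the scene stay as the last step left them, time stands still between calls to the robot, and variables do not carry over. Pictures are saved under pics/ and viewed, and the job is handed in when it is done.

Besides the shell and the picture viewer there is one more tool, called after "Request:" by a JSON object that holds its "fn" and its "kwargs". drive_tool: Moves the arm, as the interface text tells. Its arguments: {"type":"object","properties":{"steps":{"type":"array","items":{"type":"array"}},"grip_force":{"type":"number"}},"required":["steps"]}

```bash
mkdir -p pics; ls
python3 - <<'E'
from workcell import r, eyes
import cv2
s=r.read_state(); print(s)
for n in ("side","top","wrist"):
    d=eyes.snapshot(n); cv2.imwrite(f"pics/{n}0.png",d["color"])
    print(n,{k:v for k,v in d.items() if k!="color"})
E
```

```text
pics
{'time': 0.0, 'joint_positions': array([-1.46908748e+00,  2.21235526e-01,  1.52760766e+00,  1.25242534e-05,
        1.39467282e+00, -1.26086007e-01]), 'joint_velocities': array([-0.00012483, -0.00020211, -0.00233136, -0.00062526, -0.00134403,
       -0.00119015]), 'tau': array([-1.37801937e-03, -4.96905434e+01, -3.89396024e+01, -4.46061367e-04,
        1.09619150e-02, -6.60656852e-06]), 'ee_pos': array([ 141.09171525, -608.25641219,  230.19523095]), 'ee_rot': array([-6.92551062e-04,  7.82887799e-01, -6.22162172e-01, -6.67257965e-04]), 'wrist_force': array([-0.07253082, -0.37649371,  0.16720659]), 'wrist_torque': array([0.0183834 , 0.00096109, 0.00282985]), 'gripper_width': 0.9968732448459218}
side {'fx': 532.5677679386814, 'fy': 532.5677679386814, 'cx': 325.18579414751133, 'cy': 241.52070525026218, 'k1': 0.04568312602479318, 'R': array([[ 0.34964049, -0.93685537,  0.00731723],
       [-0.39952764, -0.15616163, -0.90332232],
       [ 0.84742504,  0.31291462, -0.42890004]]), 't': array([-167.1011412 ,  254.84397968, 1015.63705   ])}
top {'fx': 513.3612167243787, 'fy': 513.3612167243787, 'cx': 315.3298731016445, 'cy': 244.16445450053695, 'k1': 0.018333829960410726, 'R': array([[-0.00914859, -0.99976892,  0.01945283],
       [-0.99663113,  0.00753083, -0.0816681 ],
       [ 0.08150273, -0.02013444, -0.99646972]]), 't': array([-6.12006502e-01,  4.70970292e+02,  1.30000460e+03])}
wrist {'fx': 399.2156470810983, 'fy': 399.2156470810983, 'cx': 322.0425407482647, 'cy': 238.30589103239072, 'k1': 0.027804043337848593, 'mount': array([[ 9.99999806e-01, -5.77900646e-04, -2.32883121e-04,
        -3.75114567e-01],
       [ 6.22058243e-04,  9.47215014e-01,  3.20598396e-01,
        -8.32680900e+01],
       [ 3.53163687e-05, -3.20598478e-01,  9.47215189e-01,
        -1.41023729e+02],
       [ 0.00000000e+00,  0.00000000e+00,  0.00000000e+00,
         1.00000000e+00]])}
```

View pics/side0.png

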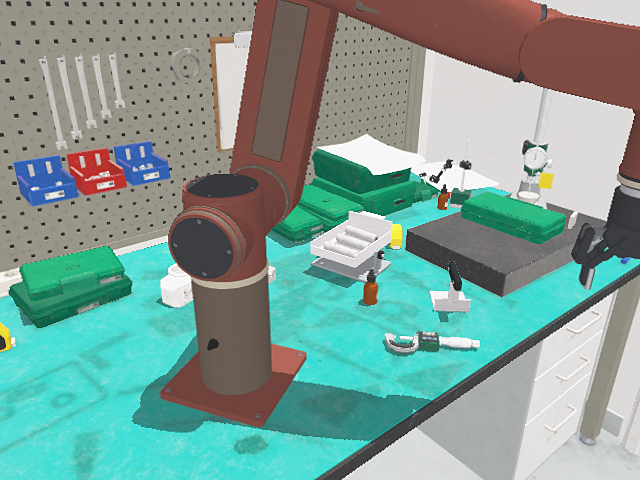

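View pics/top0.png

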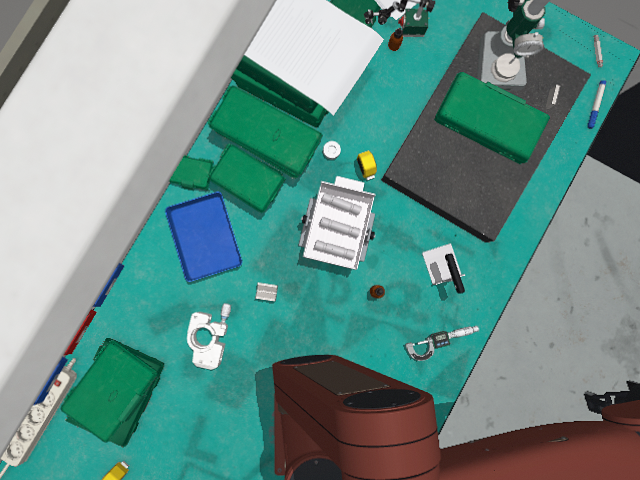

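View pics/wrist0.png

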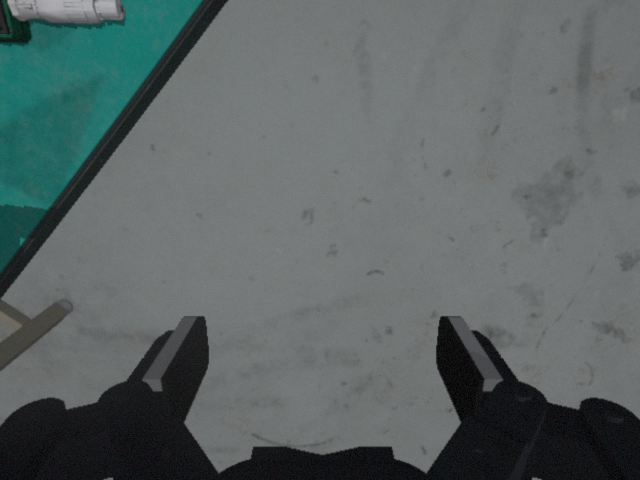

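```bash
cat > h.py <<'E'
import numpy as np, cv2
from scipy.spatial.transform import Rotation as Ro
from workcell import r, eyes
def rot(q): return Ro.from_quat([q[1],q[2],q[3],q[0]])
class Cam:
    def __init__(s,name,save=None):
        st=r.read_state(); d=eyes.snapshot(name); s.img=d["color"]; s.d=d
        s.K=np.array([[d["fx"],0,d["cx"]],[0,d["fy"],d["cy"]],[0,0,1]]); s.dist=np.array([d["k1"],0,0,0,0.])
        if name=="wrist":
            T=np.eye(4); T[:3,:3]=rot(st["ee_rot"]).as_matrix(); T[:3,3]=st["ee_pos"]
            C=np.linalg.inv(T@d["mount"]); s.R=C[:3,:3]; s.t=C[:3,3]
        else: s.R=np.array(d["R"]); s.t=np.array(d["t"])
        s.c=-s.R.T@s.t
        if save: cv2.imwrite("pics/"+save,s.img)
    def ray(s,uv):
        p=cv2.undistortPoints(np.array([[uv]],float),s.K,s.dist)[0,0]
        v=s.R.T@np.array([p[0],p[1],1]); return v/np.linalg.norm(v)
    def onz(s,uv,z):
        v=s.ray(uv); return s.c+v*(z-s.c[2])/v[2]
    def proj(s,X):
        rv=cv2.Rodrigues(s.R)[0]
        return cv2.projectPoints(np.array(X,float).reshape(-1,1,3),rv,s.t,s.K,s.dist)[0][:,0]
def crop(img,x0,y0,x1,y1,f,name):
    c=cv2.resize(img[y0:y1,x0:x1],None,fx=f,fy=f,interpolation=cv2.INTER_CUBIC)
    cv2.imwrite("pics/"+name,c)
def tri(c1,u1,c2,u2):
    a,b=c1.ray(u1),c2.ray(u2); A=np.stack([a,-b],1)
    l=np.linalg.lstsq(A,c2.c-c1.c,rcond=None)[0]
    p=c1.c+a*l[0]; q=c2.c+b*l[1]; return (p+q)/2,np.linalg.norm(p-q)
E
python3 - <<'E'
from h import *
c=Cam("top"); crop(c.img,280,165,480,315,4,"topc.png")
s=Cam("side"); crop(s.img,300,200,490,340,4,"sidec.png")
E
```

```text
(no output)
```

View pics/topc.png

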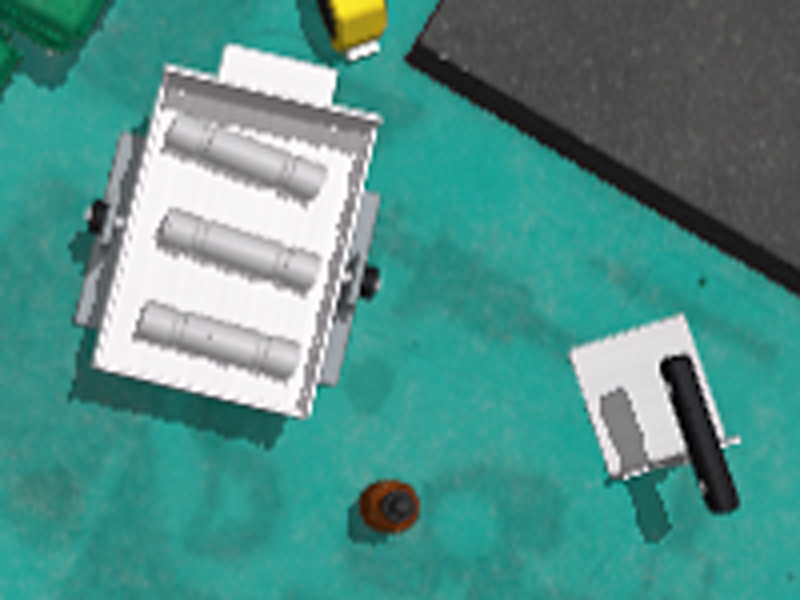

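View pics/sidec.png

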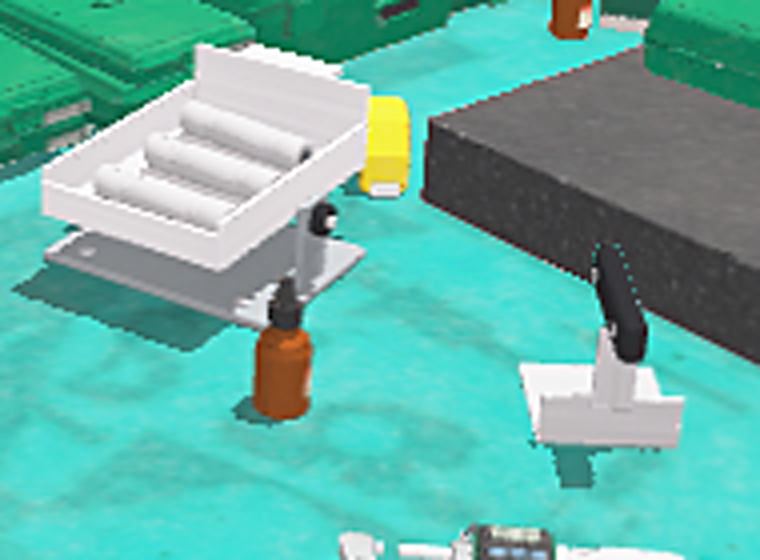

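Run:
```python
from h import *
np.set_printoptions(precision=1,suppress=True)
c=Cam("top"); s=Cam("side")
f=lambda p:(280+p[0]/4,165+p[1]/4)
g=lambda p:(300+p[0]/4,200+p[1]/4)
print("knobs",[c.onz(f(p),55) for p in [(97,215),(372,283)]])
print("tab",[c.onz(f(p),110) for p in [(228,45),(337,68),(333,105),(220,85)]])
print("wall top far",[c.onz(f(p),110) for p in [(165,68),(381,122)]])
print("near wall top",[c.onz(f(p),75) for p in [(95,366),(308,417)]])
print("blade",[c.onz(f(p),1) for p in [(570,352),(685,315),(612,478)]])
print("handle",[c.onz(f(p),98) for p in [(676,358),(723,508)]])
print("tri handle front", tri(c,f((676,358)),s,g((607,246))), "rear",tri(c,f((723,505)),s,g((632,345))))
print("bottle top",c.onz(f((398,503)),86), tri(c,f((398,503)),s,g((285,285))))
print("granite",[tri(c,a,s,b) for a,b in [((384,178),(407.5,230)),]], c.onz((492,241),50))
hsv=cv2.cvtColor(c.img,cv2.COLOR_BGR2HSV)
m=cv2.inRange(hsv,(105,120,60),(125,255,255)); m[:,:160]=0;m[:180]=0;m[300:]=0;m[:,260:]=0
k=max(cv2.findContours(m,0,2)[0],key=cv2.contourArea); b=cv2.boxPoints(cv2.minAreaRect(k)); print(b)
P=np.array([c.onz(p,32) for p in b]); print("tray",P,P.mean(0))
m=cv2.inRange(hsv,(20,120,120),(35,255,255)); m[:100]=0;m[200:]=0
k=max(cv2.findContours(m,0,2)[0],key=cv2.contourArea); b=cv2.boxPoints(cv2.minAreaRect(k));print("tape",[c.onz(p,58) for p in b])
```

```text
knobs [array([532.2,  23.4,  55. ]), array([ 488.1, -148.7,   55. ])]
tab [array([628. , -56.7, 110. ]), array([ 613.6, -122.5,  110. ]), array([ 590.9, -119.7,  110. ]), array([603.6, -51.5, 110. ])]
wall top far [array([614.1, -18.4, 110. ]), array([ 580.4, -148.6,  110. ])]
near wall top [array([436.2,  25.3,  75. ]), array([ 403.8, -105.2,   75. ])]
blade [array([ 447.2, -284.5,    1. ]), array([ 470.8, -360.5,    1. ]), array([ 365. , -309.7,    1. ])]
handle [array([ 437. , -326.4,   98. ]), array([ 346.3, -352. ,   98. ])]
tri handle front (array([ 437.4, -328.3,   93.8]), np.float64(1.2937937182538266)) rear (array([ 347.9, -356.8,   82.1]), np.float64(0.1927889646442549))
bottle top [ 350.9 -157.9   86. ] (array([ 351. , -159.6,   78.4]), np.float64(1.2226015570740976))
granite [(array([ 633. , -180.1,   67.9]), np.float64(5.94058772737787))] [ 473.1 -449.7   50. ]
[[163.3 207.7]
 [220.3 190.4]
 [243.  265. ]
 [185.9 282.4]]
tray [[565.8 381.3  32. ]
 [609.6 237.4  32. ]
 [418.3 179.2  32. ]
 [376.  322.   32. ]] [492.4 280.   32. ]
tape [array([ 695.7, -113.2,   58. ]), array([ 707.1, -145.7,   58. ]), array([ 650. , -164.4,   58. ]), array([ 638.8, -131.9,   58. ])]
```

```bash
cat >> h.py <<'E'
def toolR(yaw,pitch=0,roll=0):
    S=Ro.from_euler('ZYX',[yaw,pitch,roll],degrees=True).as_matrix()
    return Ro.from_matrix(np.stack([-S[:,1],-S[:,0],-S[:,2]],1))
def plan(keys,start=None,dec=0):
    """keys: list of (pos,yaw,pitch,nrows); prints rows"""
    if start is None:
        st=r.read_state(); p=np.array(st["ee_pos"]); R=rot(st["ee_rot"])
    else: p,R=start
    for k in keys:
        P,yaw,pit,n=k[:4]; P=np.array(P,float); R1=toolR(yaw,pit); p0=p.copy(); 
        rv=(R.inv()*R1).as_rotvec(); R0=R
        for i in range(1,n+1):
            pt=p0+(P-p0)*i/n; Rt=R0*Ro.from_rotvec(rv*i/n)
            d=np.round(R.inv().apply(pt-p),dec); a=np.round((R.inv()*Rt).as_rotvec(degrees=True),1)
            print("[%s,%s],"%(list(map(float,d)),list(map(float,a))))
            p=p+R.apply(d); R=R*Ro.from_rotvec(a,degrees=True)
        print("-> ",np.round(p,1),"ang err",np.round((R.inv()*R1).magnitude()*57.3,2))
    return p,R
def where():
    st=r.read_state(); R=rot(st["ee_rot"]).as_matrix()
    S=np.stack([-R[:,1],-R[:,0],-R[:,2]],1)
    e=Ro.from_matrix(S).as_euler('ZYX',degrees=True)
    print("t %.2f"%st["time"],"tcp",np.round(st["ee_pos"],1),"yaw,pitch,roll",np.round(e,1),"F",np.round(st["wrist_force"],1),"w",round(st["gripper_width"],3), "j",np.round(st["joint_positions"],2))
    return np.array(st["ee_pos"]),S
E
python3 -c "
from h import *
where(); plan([((611,-88,150),-14.2,0,14)])"
```

```text
t 0.35 tcp [ 141.1 -608.7  231. ] yaw,pitch,roll [13.1 -0.   0. ] F [-0.6 -0.6  0.1] w 1.0 j [-1.47  0.22  1.53  0.    1.39 -0.13]
[[-29.0, -41.0, 6.0],[0.0, 0.0, 1.9]],
[[-30.0, -40.0, 6.0],[0.0, 0.0, 2.0]],
[[-31.0, -39.0, 5.0],[0.0, 0.0, 1.9]],
[[-33.0, -38.0, 6.0],[0.0, 0.0, 2.0]],
[[-34.0, -37.0, 6.0],[0.0, 0.0, 1.9]],
[[-35.0, -36.0, 6.0],[0.0, 0.0, 2.0]],
[[-36.0, -34.0, 6.0],[0.0, 0.0, 1.9]],
[[-38.0, -33.0, 5.0],[0.0, 0.0, 2.0]],
[[-38.0, -32.0, 6.0],[0.0, 0.0, 1.9]],
[[-40.0, -31.0, 6.0],[0.0, 0.0, 2.0]],
[[-41.0, -29.0, 6.0],[0.0, 0.0, 1.9]],
[[-42.0, -28.0, 6.0],[0.0, 0.0, 2.0]],
[[-42.0, -26.0, 5.0],[0.0, 0.0, 1.9]],
[[-44.0, -25.0, 6.0],[0.0, 0.0, 2.0]],
->  [611.  -87.6 150.3] ang err 0.05
```

Request:
{"fn": "drive_tool", "kwargs": {"steps": [[[-29, -41, 6], [0, 0, 1.9], 1], [[-30, -40, 6], [0, 0, 2], 1], [[-31, -39, 5], [0, 0, 1.9], 1], [[-33, -38, 6], [0, 0, 2], 1], [[-34, -37, 6], [0, 0, 1.9], 1], [[-35, -36, 6], [0, 0, 2], 1], [[-36, -34, 6], [0, 0, 1.9], 1], [[-38, -33, 5], [0, 0, 2], 1], [[-38, -32, 6], [0, 0, 1.9], 1], [[-40, -31, 6], [0, 0, 2], 1], [[-41, -29, 6], [0, 0, 1.9], 1], [[-42, -28, 6], [0, 0, 2], 1]]}}

```text
time: 1.85
ee_pos: [545.2, -160.7, 161.3]
ee_rot: [0.0, -0.64, 0.768, -0.0]
wrist_force: [0.5, -0.9, 0.6]
gripper_width: -0.002
```

Request:
{"fn": "drive_tool", "kwargs": {"steps": [[[-42, -26, 5], [0, 0, 1.9], 1], [[-44, -25, 6], [0, 0, 2], 1], [[0, 0, 0], [0, 0, 0], 1], [[0, 0, 0], [0, 0, 0], 1]]}}

```text
time: 2.35
ee_pos: [610.7, -87.7, 150.0]
ee_rot: [-0.0, -0.614, 0.789, 0.0]
wrist_force: [-1.2, -0.2, -0.1]
gripper_width: 0.001
```

```bash
python3 -c "
from h import *
where(); c=Cam('wrist','w1.png'); t=Cam('top'); crop(t.img,260,140,460,290,4,'t1.png')
print(c.proj([(611,-88,110),(628,-57,110),(613.6,-122.5,110)]))"
```

```text
t 2.35 tcp [610.7 -87.7 150. ] yaw,pitch,roll [-14.2   0.   -0. ] F [-1.2 -0.2 -0.1] w 0.001 j [-0.27  0.27  1.62 -0.    1.25  1.55]
[[323.86994993 279.10038853]
 [253.80581935 262.54713122]
 [391.31182596 258.45708845]]
```

View pics/w1.png

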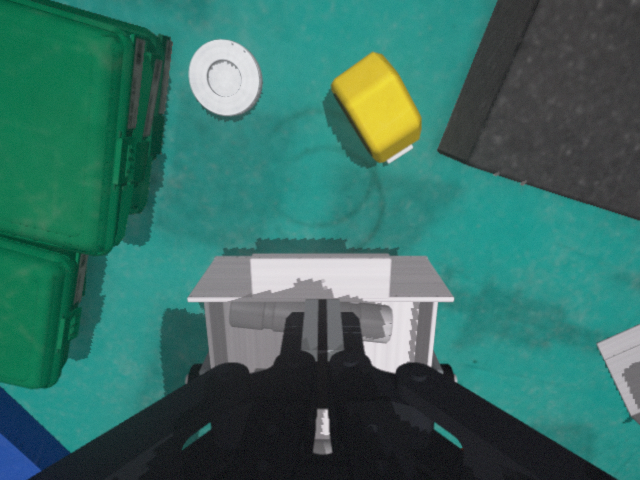

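View pics/t1.png

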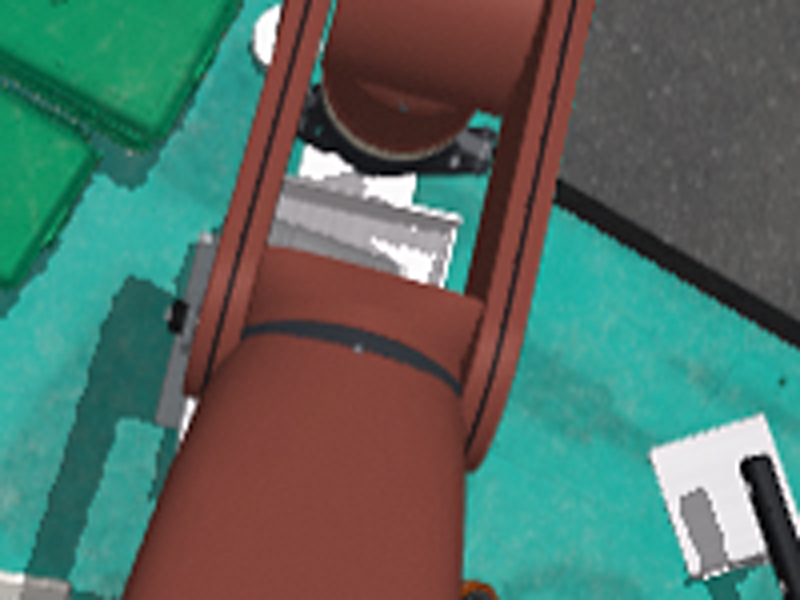

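Request:
{"fn": "drive_tool", "kwargs": {"steps": [[[0, 0, 19], [0, 0, 0], 1], [[0, 0, 18], [0, 0, 0], 1], [[0, 0, 3], [0, 0, 0], 1], [[0, -1, 3], [0, 0, 0], 1], [[0, -1, 3], [0, 0, 0], 1], [[0, -1.5, 3], [0, 0, 0], 1], [[0, -1.5, 3], [0, 0, 0], 1], [[0, -1.5, 3], [0, 0, 0], 1], [[0, -1, 3], [0, 0, 0], 1], [[0, -1, 3], [0, 0, 0], 1], [[0, -1, 3], [0, 0, 0], 1], [[0, -1, 3], [0, 0, 0], 1]]}}

```text
time: 3.95
ee_pos: [621.3, -90.3, 83.1]
ee_rot: [0.0, -0.614, 0.789, -0.0]
wrist_force: [-0.7, -0.3, 2.8]
gripper_width: -0.0
```

Request:
{"fn": "drive_tool", "kwargs": {"steps": [[[0, -0.5, 2], [0, 0, 0], 1], [[0, 0, 2], [0, 0, 0], 1], [[0, 0, 1], [0, 0, 0], 1], [[0, 0, 0], [0, 0, 0], 1]]}}

```text
time: 4.45
ee_pos: [622.0, -90.4, 80.9]
ee_rot: [0.0, -0.614, 0.789, -0.0]
wrist_force: [-7.1, 1.8, 17.5]
gripper_width: -0.006
```

```bash
python3 -c "
from h import *
where(); c=Cam('wrist','w2.png')
"
```

```text
t 4.45 tcp [622.  -90.4  80.9] yaw,pitch,roll [-14.2  -0.   -0. ] F [-7.1  1.8 17.5] w -0.006 j [-0.27  0.37  1.64 -0.    1.13  1.55]
```

View pics/w2.png

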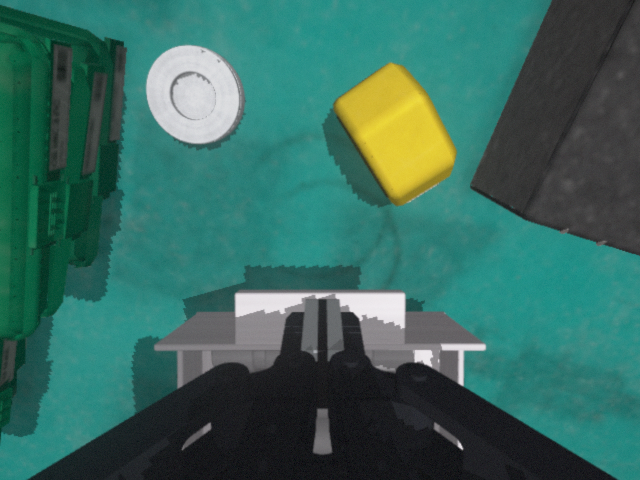

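```bash
python3 -c "
from h import *
plan([((622,-90.4,165),-14.2,0,2),((391,-341,165),16.7,0,7)])"
```

```text
[[-0.0, -0.0, -42.0],[-0.0, -0.0, -0.0]],
[[-0.0, -0.0, -42.0],[-0.0, -0.0, -0.0]],
->  [621.9 -90.4 164.9] ang err 0.05
[[43.0, 23.0, -0.0],[-0.0, -0.0, -4.4]],
[[41.0, 27.0, -0.0],[-0.0, -0.0, -4.4]],
[[38.0, 29.0, -0.0],[-0.0, -0.0, -4.5]],
[[37.0, 32.0, -0.0],[-0.0, -0.0, -4.4]],
[[34.0, 35.0, -0.0],[-0.0, -0.0, -4.4]],
[[30.0, 38.0, -0.0],[-0.0, -0.0, -4.4]],
[[28.0, 40.0, -0.0],[-0.0, -0.0, -4.4]],
->  [ 390.8 -340.6  164.8] ang err 0.05
```

Request:
{"fn": "drive_tool", "kwargs": {"steps": [[[0, 0, -42], [0, 0, 0], 1], [[0, 0, -42], [0, 0, 0], 1], [[43, 23, 0], [0, 0, -4.4], 1], [[41, 27, 0], [0, 0, -4.4], 0.5], [[38, 29, 0], [0, 0, -4.5], 0], [[37, 32, 0], [0, 0, -4.4], 0], [[34, 35, 0], [0, 0, -4.4], 0], [[30, 38, 0], [0, 0, -4.4], 0], [[28, 40, 0], [0, 0, -4.4], 0], [[0, 0, 0], [0, 0, 0], 0], [[0, 0, 0], [0, 0, 0], 0]]}}

```text
time: 5.88
ee_pos: [390.6, -340.1, 161.9]
ee_rot: [-0.0, 0.802, -0.598, -0.0]
wrist_force: [0.5, 0.4, 0.4]
gripper_width: 1.002
```

```bash
python3 -c "
from h import *
where(); c=Cam('wrist','w3.png'); t=Cam('top'); crop(t.img,280,160,480,310,4,'t3.png'); s=Cam('side');crop(s.img,290,190,490,340,4,'s3.png')"
```

```text
t 5.88 tcp [ 390.6 -340.1  161.9] yaw,pitch,roll [16.6 -0.   0.1] F [0.5 0.4 0.4] w 1.002 j [-0.87  0.03  1.87  0.    1.24  0.41]
```

View pics/w3.png

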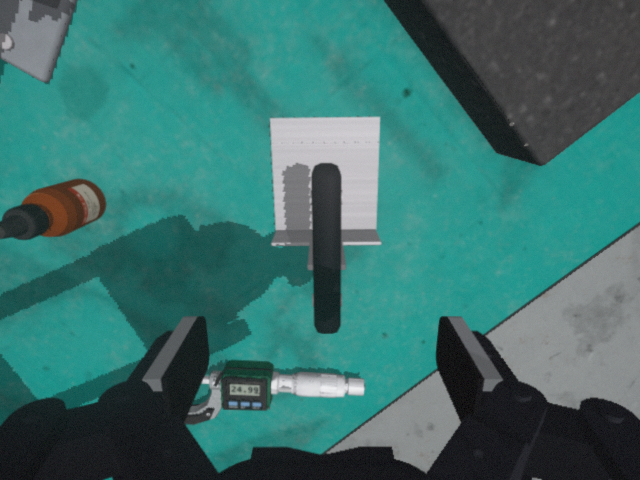

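View pics/t3.png

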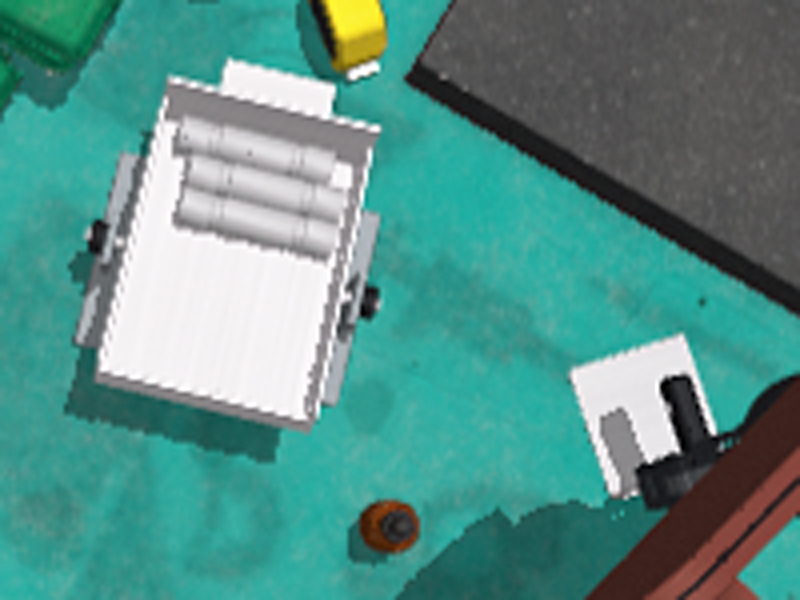

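View pics/s3.png

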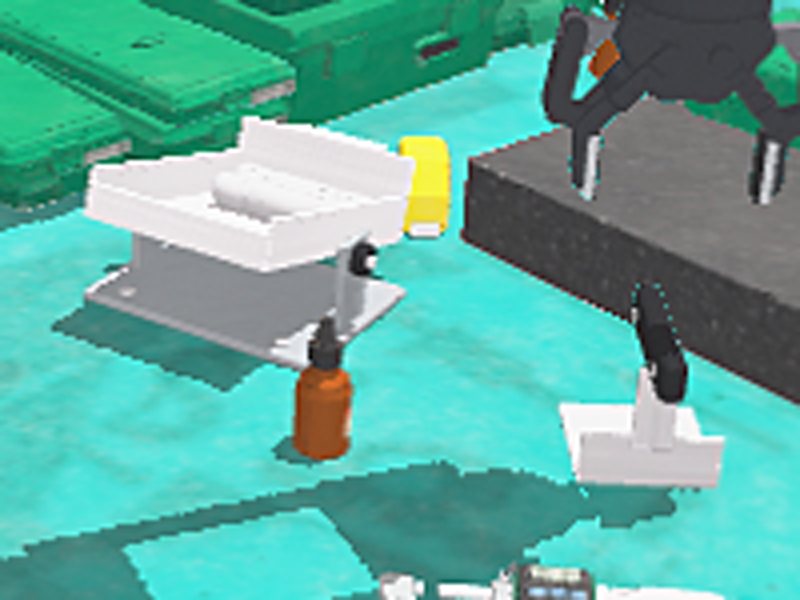

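```bash
python3 -c "
from h import *
np.set_printoptions(precision=1,suppress=True)
c=Cam('wrist'); t=Cam('top')
a=c.onz((326.5,164),98);b=c.onz((327.5,332),98);print('handle',a,b,(a+b)/2, np.degrees(np.arctan2(*(a-b)[1::-1])))
# refine TCP axis
print('blade front',c.onz((271,119),1),c.onz((380,117),1))
f=lambda p:(280+p[0]/4,160+p[1]/4)
o=np.array([510,-62.3]);y=np.radians(-14.2);ux=np.array([np.cos(y),np.sin(y)]);uy=np.array([-ux[1],ux[0]])
th=.28
def panloc(p,h):
    # intersect ray with plane at height h above floor (tilted)
    n=np.r_[ux*np.sin(th),np.cos(th)]; o3=np.r_[o,55.]+n*h
    v=t.ray(f(p)); X=t.c+v*((o3-t.c)@n)/(v@n); ex=np.r_[ux*np.cos(th),-np.sin(th)]
    return np.array([(X-o3)@ex-90,(X-o3)@np.r_[uy,0]])
for nm,p,h in [('s1',(174,135),12),('s1',(336,165),12),('s2',(190,172),12),('s2',(343,203),12),('s3',(178,207),12),('s3',(338,243),12),('farL',(168,78),55),('farR',(381,130),55),('nearL',(97,378),20),('nearR',(308,432),20),('tab',(225,60),55),('tab',(336,85),55)]: print(nm,panloc(p,h))
"
```

```text
handle [ 443.4 -325.9   98. ] [ 349.6 -355.    98. ] [ 396.5 -340.4   98. ] 17.237093637557752
blade front [ 449.6 -283.     1. ] [ 473.6 -358.1    1. ]
s1 [-14.9  56.6]
s1 [ -8.4 -47.9]
s2 [-37.5  41.2]
s2 [-33.2 -57.3]
s3 [-63.   43.3]
s3 [-61.  -59.4]
farL [ 0.7 68.3]
farR [  0.6 -67.2]
nearL [-188.9   66.4]
nearR [-190.4  -64.5]
tab [22.3 36.6]
tab [ 23.7 -34.1]
```

```bash
python3 -c "
from h import *
plan([((394,-341,66),17,0,4)])"
```

```text
[[1.0, -1.0, 24.0],[-0.0, 0.0, -0.1]],
[[0.0, -0.0, 24.0],[-0.0, 0.0, -0.0]],
[[1.0, -1.0, 24.0],[-0.0, 0.0, -0.1]],
[[0.0, -0.0, 24.0],[-0.0, 0.0, -0.1]],
->  [ 393.7 -341.    66.2] ang err 0.05
```

Request:
{"fn": "drive_tool", "kwargs": {"steps": [[[1, -1, 24], [0, 0, -0.1], 0], [[0, -1, 24], [0, 0, 0], 0], [[1, -1, 24], [0, 0, -0.1], 0], [[0, 0, 23], [0, 0, -0.1], 0], [[0, 0, 1], [0, 0, 0], 0.5], [[0, 0, 0], [0, 0, 0], 1], [[0, 0, 0], [0, 0, 0], 1], [[0, 0, 0], [0, 0, 0], 1], [[0, 0, 0], [0, 0, 0], 1]], "grip_force": 110}}

```text
time: 7.25
ee_pos: [394.6, -342.2, 67.5]
ee_rot: [0.0, 0.804, -0.595, 0.001]
wrist_force: [-0.8, 1.8, 5.4]
gripper_width: 0.169
```

```bash
python3 -c "
from h import *
where(); c=Cam('wrist','w4.png')"
```

```text
t 7.25 tcp [ 394.6 -342.2   67.5] yaw,pitch,roll [16.9 -0.1 -0.1] F [-0.8  1.8  5.4] w 0.169 j [-0.87  0.16  1.93  0.    1.05  0.41]
```

View pics/w4.png

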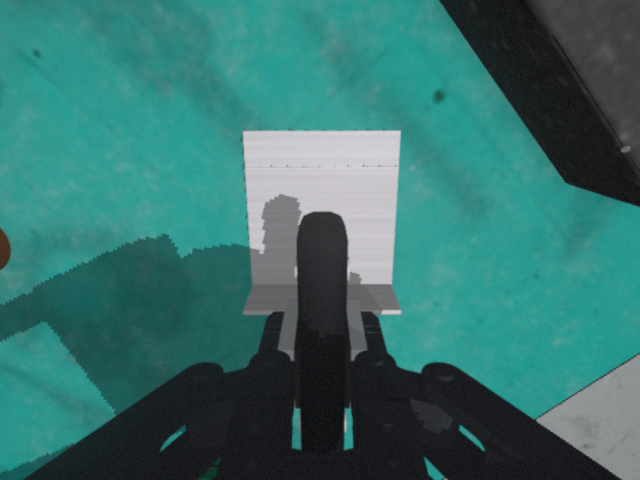

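```bash
python3 -c "
from h import *
np.set_printoptions(precision=1,suppress=True)
c=Cam('wrist'); p,S=where()
for uv,z in [((243.5,131),1),((400.5,131),1),((243,314),32),((401,314),32),((322,212),92)]:
  X=c.onz(uv,z); print(S.T@(X-p))
"
```

```text
t 7.35 tcp [ 394.6 -342.2   67.5] yaw,pitch,roll [17.  -0.1 -0.1] F [0.3 2.3 6.1] w 0.164 j [-0.9  0.2  1.9  0.   1.1  0.4]
[ 69.9  39.8 -66.5]
[ 69.9 -39.  -66.6]
[-16.1  39.7 -35.4]
[-16.3 -38.9 -35.5]
[52.2  0.4 24.5]
```

```bash
cat >> h.py <<'E'
O=np.array([510,-62.3,55.]); YP=-14.2; TH=.28
_y=np.radians(YP); ux=np.array([np.cos(_y),np.sin(_y),0]); PY=np.array([-ux[1],ux[0],0])
PX=ux*np.cos(TH)+np.array([0,0,-np.sin(TH)]); PN=ux*np.sin(TH)+np.array([0,0,np.cos(TH)])
NV=np.array([70,0.4,-67.5])
def SR(yaw,pitch): return Ro.from_euler('ZYX',[yaw,pitch,0],degrees=True).as_matrix()
def tcp_for(nose_w,yaw,pitch): return np.array(nose_w)-SR(yaw,pitch)@NV
def pan(x,y,h): return O+PX*(x+90)+PY*y+PN*h
def nosepan():
    p,S=where(); X=p+S@NV-O; print("nose pan x %.1f y %.1f h %.1f"%(X@PX-90,X@PY,X@PN), "world",np.round(X+O,1))
    H=p+S@(NV-np.array([88,0,0]))-O; print("heel pan x %.1f h %.1f"%(H@PX-90,H@PN))
E
python3 -c "
from h import *
p,S=where()
plan([(p+[0,0,110],17,0,4),(tcp_for(pan(-83,-4,75),YP,17.5),YP,17.5,8),(tcp_for(pan(-83,-4,8),YP,17.5),YP,17.5,4)])"
```

```text
t 7.35 tcp [ 394.6 -342.2   67.5] yaw,pitch,roll [17.  -0.1 -0.1] F [0.3 2.3 6.1] w 0.164 j [-0.87  0.16  1.93  0.    1.05  0.41]
[[0.0, -0.0, -27.0],[-0.0, -0.0, -0.0]],
[[0.0, -0.0, -28.0],[-0.0, -0.0, -0.0]],
[[0.0, -0.0, -27.0],[-0.0, -0.1, -0.0]],
[[0.0, -0.0, -28.0],[-0.1, 0.0, -0.0]],
->  [ 394.4 -342.1  177.5] ang err 0.07
[[-30.0, -22.0, -4.0],[-2.1, -0.6, 3.9]],
[[-31.0, -19.0, -5.0],[-2.2, -0.6, 3.8]],
[[-33.0, -17.0, -5.0],[-2.1, -0.6, 3.9]],
[[-34.0, -15.0, -5.0],[-2.1, -0.6, 3.9]],
[[-35.0, -12.0, -5.0],[-2.1, -0.6, 3.8]],
[[-35.0, -10.0, -5.0],[-2.2, -0.6, 3.9]],
[[-37.0, -7.0, -6.0],[-2.1, -0.6, 3.8]],
[[-36.0, -4.0, -5.0],[-2.1, -0.6, 3.9]],
->  [490.5 -62.1 210.7] ang err 0.04
[[-0.0, -0.0, 17.0],[-0.0, 0.0, 0.0]],
[[-0.0, -1.0, 17.0],[-0.0, 0.0, 0.0]],
[[-0.0, -0.0, 16.0],[-0.0, 0.0, 0.0]],
[[-0.0, -1.0, 17.0],[-0.0, 0.0, 0.0]],
->  [472.8 -57.6 146.2] ang err 0.04
```

Request:
{"fn": "drive_tool", "kwargs": {"steps": [[[0, 0, -27], [0, 0, 0], 1], [[0, 0, -28], [0, 0, 0], 1], [[0, 0, -27], [0, 0, 0], 1], [[0, 0, -28], [0, 0, 0], 1], [[-30, -22, -4], [-2.1, -0.6, 3.9], 1], [[-31, -19, -5], [-2.2, -0.6, 3.8], 1], [[-33, -17, -5], [-2.1, -0.6, 3.9], 1], [[-34, -15, -5], [-2.1, -0.6, 3.9], 1], [[-35, -12, -5], [-2.1, -0.6, 3.8], 1], [[-35, -10, -5], [-2.2, -0.6, 3.9], 1], [[-37, -7, -6], [-2.1, -0.6, 3.8], 1], [[-36, -4, -5], [-2.1, -0.6, 3.9], 1]]}}

```text
time: 8.85
ee_pos: [490.1, -60.4, 209.3]
ee_rot: [-0.093, -0.606, 0.78, 0.12]
wrist_force: [0.2, -1.1, -2.3]
gripper_width: 0.174
```

Request:
{"fn": "drive_tool", "kwargs": {"steps": [[[0, 0, 0], [0, 0, 0], 1], [[0, 0, 10], [0, 0, 0], 1], [[0, 0, 10], [0, 0, 0], 1], [[0, 0, 0], [0, 0, 0], 1], [[0, 0, 0], [0, 0, 0], 1]]}}

```text
time: 9.48
ee_pos: [483.9, -60.6, 190.5]
ee_rot: [-0.093, -0.607, 0.78, 0.12]
wrist_force: [0.5, -0.4, -2.9]
gripper_width: 0.166
```

```bash
python3 -c "
from h import *
nosepan(); c=Cam('wrist','w5.png'); s=Cam('side'); crop(s.img,290,170,490,320,4,'s5.png')
print('F',r.read_state()['wrist_force'])
print(c.proj([pan(-83,y,0) for y in (-65,65)]+[pan(-12,y,24) for y in(-46,54)]))"
```

```text
t 9.47 tcp [483.9 -60.6 190.5] yaw,pitch,roll [-14.2  17.5   0.1] F [ 0.5 -0.4 -2.9] w 0.166 j [-0.28  0.18  1.69 -0.01  1.58  1.54]
nose pan x -83.8 y -4.3 h 53.9 world [529.2 -71.6 105.1]
heel pan x -171.8 h 56.1
F [ 0.06857749 -0.11799859 -2.69572206]
[[419.03923091 121.57013038]
 [212.54184409 121.72300221]
 [404.59761415 -21.32603197]
 [207.71642192 -21.26834049]]
```

View pics/w5.png

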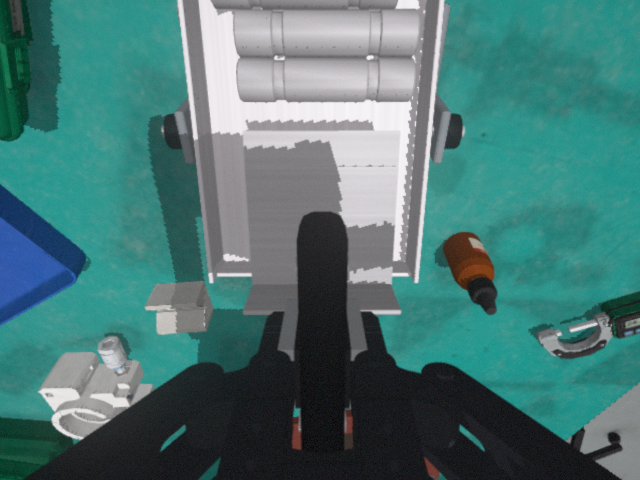

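View pics/s5.png

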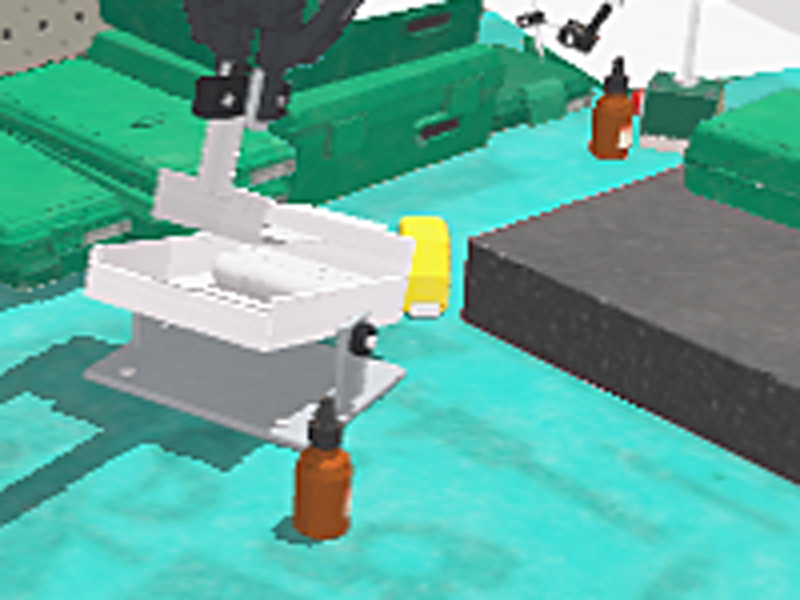

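```bash
python3 -c "
from h import *
c=Cam('wrist')
def pl(uv,h):
    o=O+PN*h; v=c.ray(uv); X=c.c+v*((o-c.c)@PN)/(v@PN)-O; return np.round([X@PX-90,X@PY],1)
print('near wall',pl((230,277),20),pl((400,277),20)); print('walls at row 150 L,R top h30',pl((190,120),30),pl((436,120),30))
print('s3 back',pl((330,101),8),'s3 ends',pl((237,78),12),pl((415,78),12),'s2 ends',pl((235,33),12),pl((420,33),12), 's2 top line?',pl((330,57),15))
"
```

```text
near wall [-181.3   58. ] [-181.3  -56. ]
walls at row 150 L,R top h30 [-79.8  69.8] [-79.9 -67.3]
s3 back [-70.2  -8.6] s3 ends [-57.6  45.6] [-57.7 -57.7] s2 ends [-34.4  44.9] [-34.6 -58.5] s2 top line? [-46.7  -8.3]
```

Request:
{"fn": "drive_tool", "kwargs": {"steps": [[[0, 0, 15], [0, 0, 0], 1], [[0, 0, 15], [0, 0, 0], 1], [[0, -1, 12], [0, 0, 0], 1], [[0, 0, 6], [0, 0, 0], 1], [[0, 0, 0], [0, 0, 0], 1], [[0, 0, 0], [0, 0, 0], 1]]}}

```text
time: 10.38
ee_pos: [471.5, -57.0, 144.9]
ee_rot: [-0.093, -0.607, 0.78, 0.12]
wrist_force: [0.2, 0.1, -2.6]
gripper_width: 0.173
```

```bash
python3 -c "
from h import *
nosepan(); c=Cam('wrist','w6.png'); print(r.read_state()['wrist_force'])"
```

```text
t 10.38 tcp [471.5 -57.  144.9] yaw,pitch,roll [-14.2  17.4   0.1] F [ 0.2  0.1 -2.6] w 0.173 j [-0.28  0.19  1.76 -0.01  1.49  1.54]
nose pan x -83.5 y -3.8 h 6.6 world [516.9 -67.9  59.5]
heel pan x -171.5 h 8.6
[ 0.53672543 -0.40928279 -2.66660694]
```

View pics/w6.png

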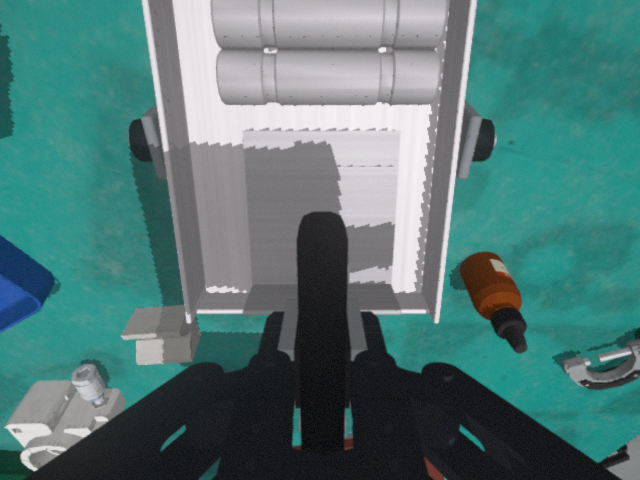

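Request:
{"fn": "drive_tool", "kwargs": {"steps": [[[0, 0, 2], [0, 0, 0], 1], [[0, 0, 2], [0, 0, 0], 1], [[0, 0, 0.5], [0, 0, 0], 1], [[0, 0, 0], [0, 0, 0], 1]]}}

```text
time: 10.92
ee_pos: [469.8, -56.5, 140.1]
ee_rot: [-0.093, -0.607, 0.78, 0.12]
wrist_force: [-0.1, 0.6, -1.8]
gripper_width: 0.166
```

Request:
{"fn": "drive_tool", "kwargs": {"steps": [[[0, 0, 1], [0, 0, 0], 1], [[0, 0, 0], [0, 0, 0], 1]]}}

```text
time: 11.18
ee_pos: [469.5, -56.4, 139.1]
ee_rot: [-0.093, -0.607, 0.78, 0.12]
wrist_force: [-0.9, 0.5, -2.6]
gripper_width: 0.165
```

Request:
{"fn": "drive_tool", "kwargs": {"steps": [[[0, 0, 1], [0, 0, 0], 1], [[0, 0, 0], [0, 0, 0], 1]]}}

```text
time: 11.42
ee_pos: [469.4, -56.4, 138.7]
ee_rot: [-0.093, -0.607, 0.78, 0.12]
wrist_force: [-0.5, 1.3, 1.4]
gripper_width: 0.169
```

Request:
{"fn": "drive_tool", "kwargs": {"steps": [[[0, -5, 0], [0, 0, 0], 1], [[0, -5, -0.1], [0, 0, 0], 1], [[0, -5, -0.1], [0, 0, 0], 1], [[0, -5, -0.1], [0, 0, 0], 1], [[0, -5, -0.1], [0, 0, 0], 1], [[0, 0, 0], [0, 0, 0], 1]]}}

```text
time: 12.18
ee_pos: [493.2, -62.4, 131.4]
ee_rot: [-0.093, -0.607, 0.78, 0.12]
wrist_force: [-0.6, 1.2, 5.5]
gripper_width: 0.17
```

```bash
python3 -c "
from h import *
nosepan(); c=Cam('wrist','w7.png'); s=Cam('side'); crop(s.img,290,170,490,320,4,'s7.png')"
```

```text
t 12.18 tcp [493.2 -62.4 131.4] yaw,pitch,roll [-14.2  17.4   0.1] F [-0.6  1.2  5.5] w 0.17 j [-0.28  0.26  1.71 -0.01  1.48  1.54]
nose pan x -58.4 y -3.8 h -0.2 world [538.5 -73.4  46.1]
heel pan x -146.3 h 1.9
```

View pics/w7.png

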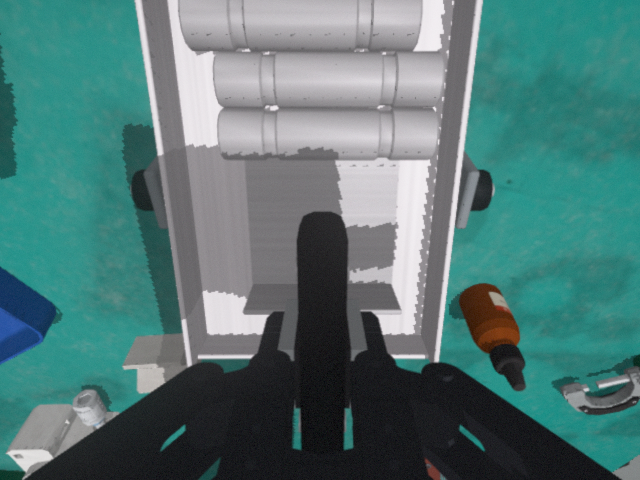

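View pics/s7.png

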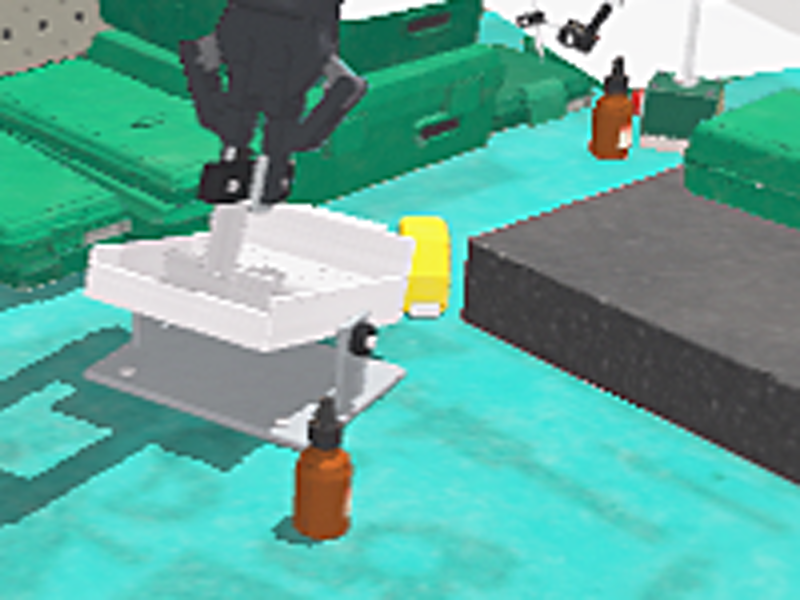

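Request:
{"fn": "drive_tool", "kwargs": {"steps": [[[0, -4, -0.1], [0, 0, 0], 1], [[0, -4, -0.1], [0, 0, 0], 1], [[0, -4, -0.1], [0, 0, 0], 1], [[0, -4, -0.1], [0, 0, 0], 1], [[0, -4, -0.1], [0, 0, 0], 1], [[0, -4, -0.1], [0, 0, 0], 1]]}}

```text
time: 13.02
ee_pos: [514.8, -67.8, 125.2]
ee_rot: [-0.093, -0.607, 0.78, 0.12]
wrist_force: [-3.2, 0.7, 9.4]
gripper_width: 0.166
```

```bash
python3 -c "
from h import *
nosepan(); c=Cam('wrist','w8.png')"
```

```text
t 13.03 tcp [514.8 -67.8 125.2] yaw,pitch,roll [-14.2  17.5   0.1] F [-3.2  0.7  9.4] w 0.166 j [-0.28  0.32  1.65 -0.01  1.48  1.54]
nose pan x -35.4 y -3.7 h -0.1 world [559.9 -78.7  39.8]
heel pan x -123.4 h 2.1
```

View pics/w8.png

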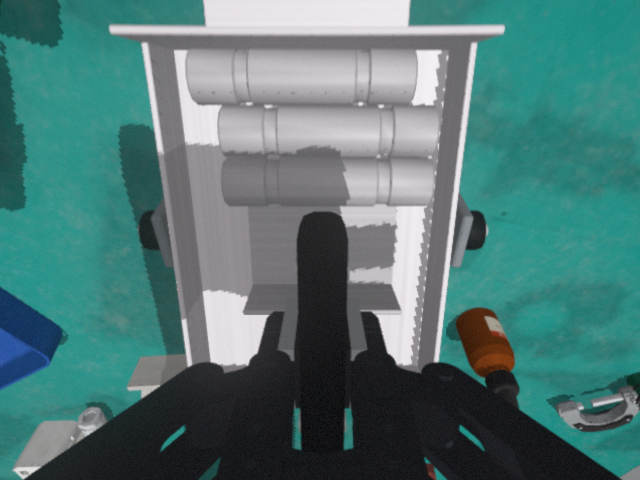

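Request:
{"fn": "drive_tool", "kwargs": {"steps": [[[0, -4, -0.1], [0, 0, 0], 1], [[0, -4, -0.1], [0, 0, 0], 1], [[0, -4, -0.1], [0, 0, 0], 1], [[0, -4, -0.1], [0, 0, 0], 1], [[0, -4, -0.1], [0, 0, 0], 1], [[0, -4, -0.1], [0, 0, 0], 1], [[0, -4, -0.1], [0, 0, 0], 1]]}}

```text
time: 13.95
ee_pos: [540.7, -74.4, 117.5]
ee_rot: [-0.093, -0.607, 0.78, 0.121]
wrist_force: [-4.5, 1.1, 9.3]
gripper_width: 0.165
```

Request:
{"fn": "drive_tool", "kwargs": {"steps": [[[0, -3, -0.1], [0, 0, 0], 1], [[0, -2, 0], [0, 0, 0], 1], [[0, 0, 0], [0, 0, 0], 1]]}}

```text
time: 14.32
ee_pos: [545.5, -75.6, 116.0]
ee_rot: [-0.093, -0.607, 0.78, 0.12]
wrist_force: [-3.1, 2.3, 8.2]
gripper_width: 0.171
```

```bash
python3 -c "
from h import *
nosepan(); c=Cam('wrist','w9.png')"
```

```text
t 14.32 tcp [545.5 -75.6 116. ] yaw,pitch,roll [-14.2  17.5   0.1] F [-3.1  2.3  8.2] w 0.171 j [-0.28  0.4   1.56 -0.01  1.49  1.54]
nose pan x -2.4 y -3.7 h -0.2 world [590.7 -86.6  30.6]
heel pan x -90.4 h 2.1
```

View pics/w9.png

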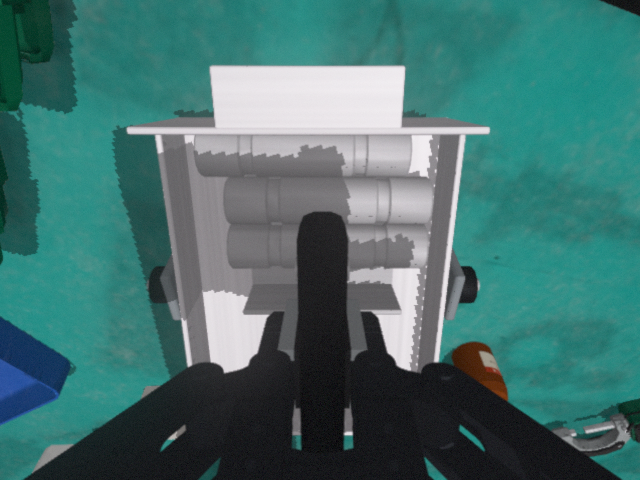

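Request:
{"fn": "drive_tool", "kwargs": {"steps": [[[0, -1, 0], [0, 0, 0], 1], [[0, -1, 0], [0, 0, 0], 1], [[0, 0, 0], [0, 0, 0], 1]]}}

```text
time: 14.75
ee_pos: [547.3, -76.0, 115.6]
ee_rot: [-0.093, -0.607, 0.78, 0.12]
wrist_force: [-3.8, 1.6, 9.8]
gripper_width: 0.165
```

Request:
{"fn": "drive_tool", "kwargs": {"steps": [[[0, -1, 0], [0, 0, 0], 1], [[0, -0.5, 0], [0, 0, 0], 1], [[0, 0, 0], [0, 0, 0], 1]]}}

```text
time: 15.12
ee_pos: [548.5, -76.4, 115.3]
ee_rot: [-0.093, -0.607, 0.78, 0.121]
wrist_force: [-4.8, 2.6, 10.4]
gripper_width: 0.169
```

```bash
python3 -c "
from h import *
nosepan()"
```

```text
t 15.12 tcp [548.5 -76.4 115.3] yaw,pitch,roll [-14.2  17.5   0.1] F [-4.8  2.6 10.4] w 0.169 j [-0.28  0.4   1.55 -0.01  1.49  1.54]
nose pan x 0.7 y -3.7 h -0.1 world [593.5 -87.3  29.8]
heel pan x -87.3 h 2.2
```

Request:
{"fn": "drive_tool", "kwargs": {"steps": [[[0, -1, 0], [0, 0, 0], 1], [[0, -1, 0], [0, 0, 0], 1], [[0, 0, 0], [0, 0, 0], 1]]}}

```text
time: 15.5
ee_pos: [549.2, -76.5, 115.5]
ee_rot: [-0.094, -0.607, 0.78, 0.122]
wrist_force: [-8.9, 3.1, 17.1]
gripper_width: 0.164
```

```bash
python3 -c "
from h import *
nosepan(); c=Cam('wrist','w10.png')"
```

```text
t 15.50 tcp [549.2 -76.5 115.5] yaw,pitch,roll [-14.2  17.7   0. ] F [-8.9  3.1 17.1] w 0.164 j [-0.28  0.41  1.55 -0.01  1.49  1.54]
nose pan x 1.1 y -3.7 h 0.1 world [594.  -87.4  29.9]
heel pan x -86.9 h 2.7
```

View pics/w10.png

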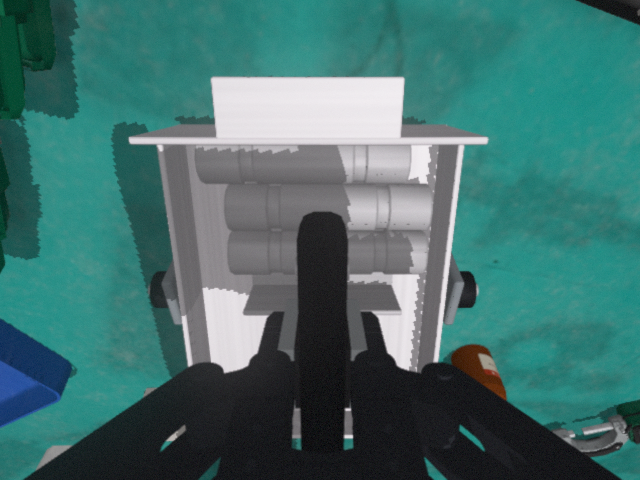

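```bash
python3 -c "
from h import *
keys=[]
for i,pit in enumerate(np.arange(16,-15.1,-3)):
    q=np.radians(16.04-pit); hh=2.0+i*0.2; k=(tcp_for(pan(0.0,-3.7,hh+88*np.sin(q)),YP,pit),YP,pit,2 if i else 1); keys.append(k)
plan(keys,dec=1)
" | grep -v -- '->'
```

```text
[[-0.1, 3.2, 0.2],[1.7, 0.0, 0.0]],
[[0.0, 1.7, -0.5],[1.5, 0.0, 0.0]],
[[0.0, 1.7, -0.6],[1.5, 0.0, 0.0]],
[[0.0, 1.6, -0.5],[1.5, 0.0, 0.0]],
[[0.0, 1.6, -0.6],[1.5, 0.0, 0.0]],
[[0.0, 1.4, -0.5],[1.5, 0.0, 0.0]],
[[0.0, 1.5, -0.5],[1.5, 0.0, 0.0]],
[[0.0, 1.3, -0.5],[1.5, 0.0, 0.0]],
[[0.0, 1.4, -0.5],[1.5, 0.0, 0.0]],
[[0.0, 1.2, -0.4],[1.5, 0.0, 0.0]],
[[0.0, 1.2, -0.4],[1.5, 0.0, 0.0]],
[[0.0, 1.1, -0.4],[1.5, 0.0, 0.0]],
[[0.0, 1.1, -0.3],[1.5, 0.0, 0.0]],
[[0.0, 1.0, -0.3],[1.5, 0.0, 0.0]],
[[0.0, 1.1, -0.3],[1.5, 0.0, 0.0]],
[[0.0, 0.9, -0.2],[1.5, 0.0, 0.0]],
[[0.0, 0.9, -0.3],[1.5, 0.0, 0.0]],
[[0.0, 0.8, -0.1],[1.5, 0.0, 0.0]],
[[0.0, 0.9, -0.1],[1.5, 0.0, 0.0]],
[[0.0, 0.7, -0.0],[1.5, 0.0, 0.0]],
[[0.0, 0.8, -0.1],[1.5, 0.0, 0.0]],
```

Request:
{"fn": "drive_tool", "kwargs": {"steps": [[[0, 4, 0.2], [1.7, 0, 0], 1], [[0, 1.7, -0.5], [1.5, 0, 0], 1], [[0, 1.7, -0.6], [1.5, 0, 0], 1], [[0, 1.6, -0.5], [1.5, 0, 0], 1], [[0, 1.6, -0.6], [1.5, 0, 0], 1], [[0, 1.4, -0.5], [1.5, 0, 0], 1], [[0, 1.5, -0.5], [1.5, 0, 0], 1]]}}

```text
time: 16.42
ee_pos: [538.1, -73.7, 119.4]
ee_rot: [-0.036, -0.613, 0.788, 0.046]
wrist_force: [-1.4, 0.5, -4.8]
gripper_width: 0.168
```

```bash
python3 -c "
from h import *
nosepan(); c=Cam('wrist','w11.png')"
```

```text
t 16.43 tcp [538.1 -73.7 119.4] yaw,pitch,roll [-14.2   6.7   0.1] F [-1.4  0.5 -4.8] w 0.168 j [-0.28  0.23  1.74 -0.    1.29  1.54]
nose pan x 1.1 y -3.7 h 14.9 world [597.9 -88.4  44.1]
heel pan x -85.8 h 0.6
```

View pics/w11.png

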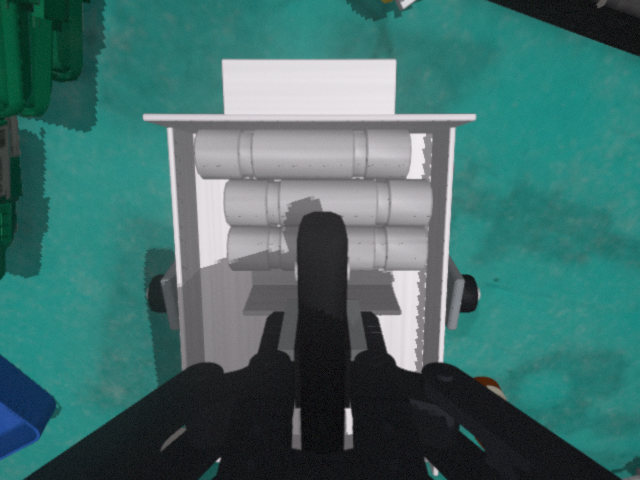

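Request:
{"fn": "drive_tool", "kwargs": {"steps": [[[0, 1.5, -1], [1.5, 0, 0], 1], [[0, 1.5, -1], [1.5, 0, 0], 1], [[0, 1.3, -0.7], [1.5, 0, 0], 1], [[0, 1.3, -0.7], [1.5, 0, 0], 1], [[0, 1.1, -0.6], [1.5, 0, 0], 1], [[0, 1.1, -0.6], [1.5, 0, 0], 1], [[0, 1, -0.5], [1.5, 0, 0], 1], [[0, 1.1, -0.5], [1.5, 0, 0], 1], [[0, 0.9, -0.4], [1.5, 0, 0], 1], [[0, 0.9, -0.5], [1.5, 0, 0], 1], [[0, 0.8, -0.3], [1.5, 0, 0], 1], [[0, 0.8, -0.3], [1.5, 0, 0], 1]]}}

```text
time: 17.98
ee_pos: [525.7, -70.6, 126.8]
ee_rot: [0.061, -0.611, 0.785, -0.078]
wrist_force: [-0.8, -0.3, -5.1]
gripper_width: 0.17
```

```bash
python3 -c "
from h import *
nosepan(); c=Cam('wrist','w12.png')"
```

```text
t 17.98 tcp [525.7 -70.6 126.8] yaw,pitch,roll [-14.2 -11.3   0.1] F [-0.8 -0.3 -5.1] w 0.17 j [-0.29 -0.05  2.04  0.01  0.96  1.53]
nose pan x -0.1 y -3.8 h 46.0 world [605.2 -90.3  74.4]
heel pan x -78.2 h 5.6
```

View pics/w12.png

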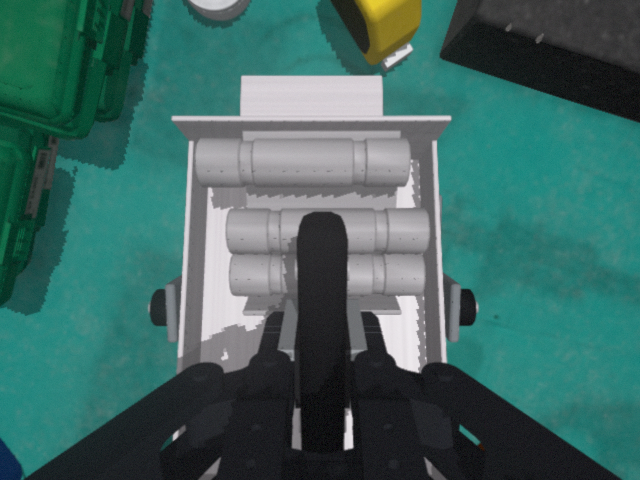

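Request:
{"fn": "drive_tool", "kwargs": {"steps": [[[0, 0.8, -0.6], [1.5, 0, 0], 1], [[0, 0.8, -0.6], [1.5, 0, 0], 1], [[0, 0.7, -0.6], [1.5, 0, 0], 1], [[0, 0, 0], [0, 0, 0], 1], [[0, 0, 0], [0, 0, 0], 1]]}}

```text
time: 18.65
ee_pos: [523.3, -70.1, 128.2]
ee_rot: [0.085, -0.608, 0.782, -0.108]
wrist_force: [0.8, 0.6, -5.2]
gripper_width: 0.169
```

```bash
python3 -c "
from h import *
nosepan(); c=Cam('wrist','w13.png')"
```

```text
t 18.65 tcp [523.3 -70.1 128.2] yaw,pitch,roll [-14.2 -15.8   0.1] F [ 0.8  0.6 -5.2] w 0.169 j [-0.29 -0.12  2.11  0.02  0.88  1.52]
nose pan x -0.9 y -3.8 h 54.0 world [606.5 -90.7  82.3]
heel pan x -75.7 h 7.6
```

View pics/w13.png

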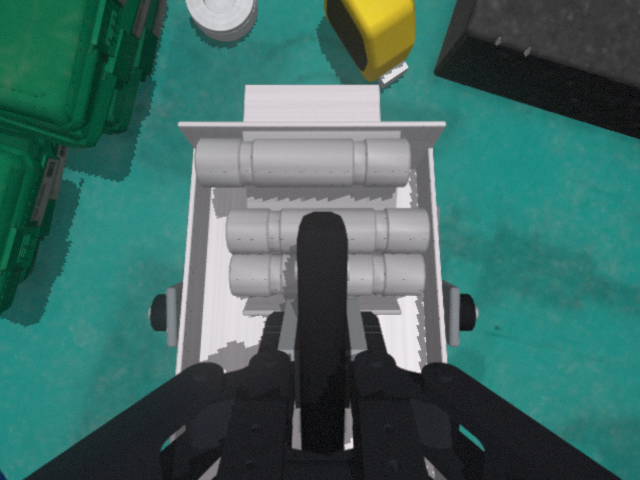

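```bash
python3 -c "
from h import *
pit=-23.; q=np.radians(16.04-pit)
plan([(tcp_for(pan(-2,-3.8,5+88*np.sin(q)),YP,pit),YP,pit,5)],dec=1)
"
```

```text
[[-0.0, 1.1, 0.7],[1.4, 0.0, -0.0]],
[[-0.0, 1.1, 0.6],[1.5, 0.0, -0.0]],
[[-0.0, 1.2, 0.6],[1.4, 0.0, -0.0]],
[[-0.0, 1.2, 0.6],[1.5, 0.0, -0.0]],
[[-0.1, 1.1, 0.6],[1.4, 0.0, -0.0]],
->  [519.2 -68.9 123.5] ang err 0.06
```

Request:
{"fn": "drive_tool", "kwargs": {"steps": [[[0, 1.1, 0.4], [1.4, 0, 0], 1], [[0, 1.1, 0.4], [1.5, 0, 0], 1], [[0, 1.2, 0.4], [1.4, 0, 0], 1], [[0, 1.2, 0.4], [1.5, 0, 0], 1], [[0, 1.1, 0.4], [1.4, 0, 0], 1], [[0, 0, 0], [0, 0, 0], 1], [[0, 0, 0], [0, 0, 0], 1], [[0, 0, 0], [0, 0, 0], 1]]}}

```text
time: 19.7
ee_pos: [518.9, -69.0, 124.6]
ee_rot: [0.123, -0.602, 0.773, -0.157]
wrist_force: [-0.3, 1.0, -4.8]
gripper_width: 0.174
```

```bash
python3 -c "
from h import *
nosepan(); c=Cam('wrist','w14.png')"
```

```text
t 19.70 tcp [518.9 -69.  124.6] yaw,pitch,roll [-14.2 -23.    0.1] F [-0.3  1.  -4.8] w 0.174 j [-0.3  -0.21  2.22  0.03  0.73  1.51]
nose pan x -2.5 y -3.8 h 61.4 world [607.  -90.8  89.8]
heel pan x -70.9 h 6.0
```

View pics/w14.png

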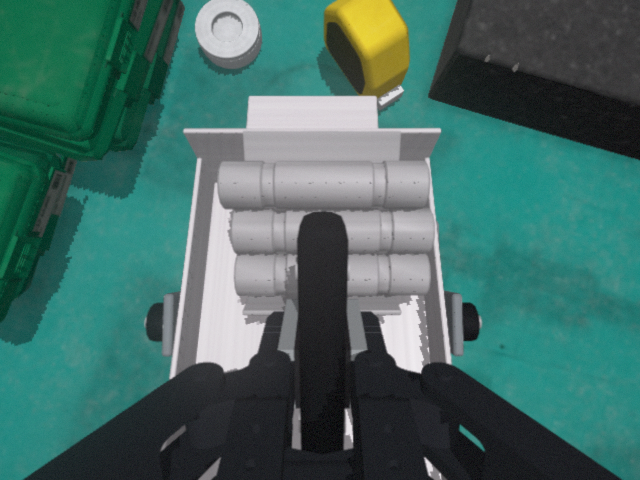

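```bash
cat >> h.py <<'E'
TC=np.array([492.4,280.,3.]); TY=16.9
_l=np.radians(TY); TL=np.array([np.cos(_l),np.sin(_l),0]); TW=np.array([-TL[1],TL[0],0])
def traj(P,yaw,pitch,n,dec=0,start=None):
    if start is None:
        st=r.read_state(); p=np.array(st["ee_pos"]); R=rot(st["ee_rot"])
    else: p,R=start
    p0,R0=p.copy(),R; R1=toolR(yaw,pitch); rv=(R.inv()*R1).as_rotvec()
    for i in range(1,n+1):
        s=i/n; s=s*s*(3-2*s)
        pt=p0+(P-p0)*s; Rt=R0*Ro.from_rotvec(rv*s)
        d=np.round(R.inv().apply(pt-p),dec); a=np.round((R.inv()*Rt).as_rotvec(degrees=True),1)
        print("[%s,%s,1],"%(list(map(float,d)),list(map(float,a))))
        p=p+R.apply(d); R=R*Ro.from_rotvec(a,degrees=True)
    print("->",np.round(p,1)); return p,R
E
python3 -c "
from h import *
p,S=where()
s=traj(p+[0,0,110],YP,-20,9)
s=traj(tcp_for(TC+10*TL+[0,0,110],TY,-18),TY,-18,22,start=s)
"
```

```text
t 19.75 tcp [518.9 -69.  124.6] yaw,pitch,roll [-14.2 -23.    0.1] F [-0.5  0.4 -4.5] w 0.167 j [-0.3  -0.21  2.22  0.03  0.73  1.51]
[[-0.0, -1.0, -3.0],[-0.1, 0.0, -0.0],1],
[[-0.0, -4.0, -10.0],[-0.3, 0.0, -0.0],1],
[[-0.0, -6.0, -13.0],[-0.4, 0.0, -0.0],1],
[[-0.0, -7.0, -16.0],[-0.4, 0.0, -0.0],1],
[[-0.0, -6.0, -17.0],[-0.5, 0.0, -0.0],1],
[[-0.0, -7.0, -17.0],[-0.5, 0.0, -0.0],1],
[[-0.0, -5.0, -13.0],[-0.4, 0.0, -0.0],1],
[[-0.0, -3.0, -10.0],[-0.3, 0.0, -0.0],1],
[[-0.0, -2.0, -3.0],[-0.1, 0.0, -0.0],1],
-> [519.3 -69.1 234.5]
[[-2.0, 1.0, 0.0],[-0.0, -0.1, -0.2],1],
[[-5.0, 4.0, 0.0],[-0.0, -0.1, -0.5],1],
[[-8.0, 5.0, 1.0],[-0.1, -0.3, -0.8],1],
[[-11.0, 7.0, 0.0],[-0.1, -0.4, -1.1],1],
[[-13.0, 8.0, 1.0],[-0.1, -0.4, -1.3],1],
[[-15.0, 8.0, 1.0],[-0.1, -0.5, -1.5],1],
[[-18.0, 10.0, 2.0],[-0.1, -0.6, -1.6],1],
[[-19.0, 9.0, 1.0],[-0.1, -0.6, -1.8],1],
[[-20.0, 10.0, 2.0],[-0.1, -0.7, -1.9],1],
[[-22.0, 9.0, 3.0],[-0.1, -0.6, -2.0],1],
[[-22.0, 9.0, 2.0],[-0.2, -0.7, -2.0],1],
[[-22.0, 7.0, 3.0],[-0.1, -0.7, -2.0],1],
[[-23.0, 7.0, 4.0],[-0.1, -0.7, -2.0],1],
[[-21.0, 6.0, 3.0],[-0.1, -0.6, -1.9],1],
[[-21.0, 5.0, 3.0],[-0.2, -0.7, -1.8],1],
[[-19.0, 4.0, 4.0],[-0.1, -0.5, -1.7],1],
[[-17.0, 3.0, 3.0],[-0.1, -0.5, -1.5],1],
[[-15.0, 2.0, 3.0],[-0.1, -0.5, -1.3],1],
[[-13.0, 1.0, 3.0],[-0.0, -0.4, -1.0],1],
[[-9.0, 1.0, 1.0],[-0.1, -0.2, -0.8],1],
[[-6.0, 1.0, 2.0],[-0.0, -0.2, -0.5],1],
[[-2.0, -0.0, 0.0],[-0.0, -0.1, -0.2],1],
-> [418.3 256.9 155.7]
```

Request:
{"fn": "drive_tool", "kwargs": {"steps": [[[0, -1, -3], [0, 0, 0], 1], [[0, -4, -10], [-0.3, 0, 0], 1], [[0, -6, -13], [-0.4, 0, 0], 1], [[0, -7, -16], [-0.5, 0, 0], 1], [[0, -6, -17], [-0.5, 0, 0], 1], [[0, -7, -17], [-0.5, 0, 0], 1], [[0, -5, -13], [-0.4, 0, 0], 1], [[0, -3, -10], [-0.3, 0, 0], 1], [[0, -2, -3], [-0.1, 0, 0], 1], [[0, 0, 0], [0, 0, 0], 1]]}}

```text
time: 21.0
ee_pos: [518.8, -69.0, 234.0]
ee_rot: [0.107, -0.605, 0.777, -0.136]
wrist_force: [0.2, -0.9, -4.6]
gripper_width: 0.165
```

```bash
python3 -c "
from h import *
nosepan(); c=Cam('wrist','w15.png'); s=Cam('side','s15.png')
s=traj(tcp_for(TC+10*TL+[0,0,110],TY,-18),TY,-18,22)"
```

```text
t 21.00 tcp [518.8 -69.  234. ] yaw,pitch,roll [-14.2 -19.9   0.1] F [ 0.2 -0.9 -4.6] w 0.165 j [-0.29 -0.31  2.07  0.02  1.03  1.52]
nose pan x -33.3 y -3.9 h 161.4 world [605.1 -90.4 194.4]
heel pan x -104.6 h 109.7
[[-2.0, 1.0, 0.0],[-0.0, -0.1, -0.2],1],
[[-5.0, 3.0, 0.0],[-0.0, -0.1, -0.5],1],
[[-8.0, 6.0, 1.0],[-0.1, -0.3, -0.8],1],
[[-11.0, 6.0, 0.0],[-0.1, -0.4, -1.1],1],
[[-13.0, 8.0, 1.0],[-0.0, -0.4, -1.3],1],
[[-15.0, 9.0, 1.0],[-0.1, -0.5, -1.5],1],
[[-18.0, 10.0, 2.0],[-0.1, -0.6, -1.6],1],
[[-19.0, 9.0, 1.0],[-0.1, -0.6, -1.8],1],
[[-20.0, 10.0, 2.0],[-0.2, -0.7, -1.9],1],
[[-22.0, 9.0, 3.0],[-0.1, -0.6, -2.0],1],
[[-22.0, 8.0, 2.0],[-0.1, -0.7, -2.0],1],
[[-22.0, 8.0, 3.0],[-0.1, -0.7, -2.0],1],
[[-22.0, 6.0, 3.0],[-0.2, -0.7, -2.0],1],
[[-22.0, 6.0, 4.0],[-0.1, -0.6, -1.9],1],
[[-21.0, 5.0, 3.0],[-0.1, -0.6, -1.8],1],
[[-19.0, 4.0, 3.0],[-0.1, -0.6, -1.7],1],
[[-17.0, 3.0, 3.0],[-0.1, -0.5, -1.5],1],
[[-15.0, 2.0, 3.0],[-0.1, -0.5, -1.3],1],
[[-13.0, 1.0, 3.0],[-0.0, -0.3, -1.0],1],
[[-9.0, 1.0, 2.0],[-0.1, -0.3, -0.9],1],
[[-6.0, 1.0, 1.0],[-0.0, -0.2, -0.5],1],
[[-2.0, -0.0, 0.0],[-0.0, -0.0, -0.1],1],
-> [418.1 257.1 156. ]
```

View pics/w15.png

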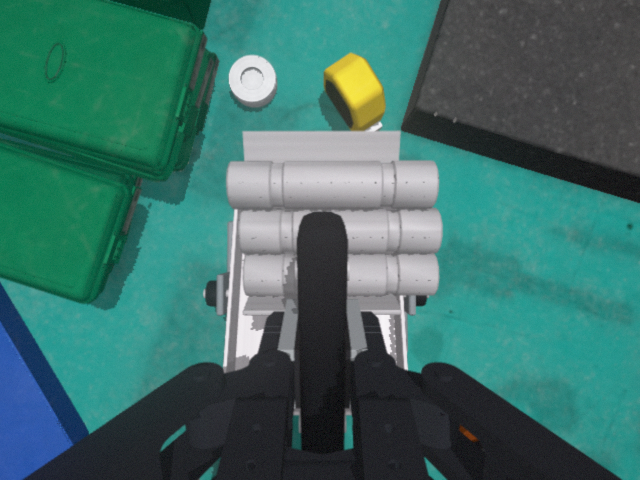

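View pics/s15.png

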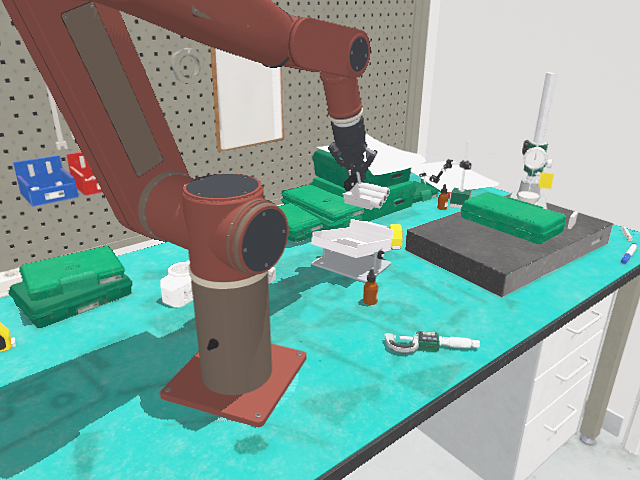

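Request:
{"fn": "drive_tool", "kwargs": {"steps": [[[-2, 1, 0], [0, -0.1, -0.2], 1], [[-5, 3, 0], [0, -0.1, -0.5], 1], [[-8, 6, 1], [-0.1, -0.3, -0.8], 1], [[-11, 6, 0], [-0.1, -0.4, -1.1], 1], [[-13, 8, 1], [0, -0.4, -1.3], 1], [[-15, 9, 1], [-0.1, -0.5, -1.5], 1], [[-18, 10, 2], [-0.1, -0.6, -1.6], 1], [[-19, 9, 1], [-0.1, -0.6, -1.8], 1], [[-20, 10, 2], [-0.2, -0.7, -1.9], 1], [[-22, 9, 3], [-0.1, -0.6, -2], 1], [[-22, 8, 2], [-0.1, -0.7, -2], 1]]}}

```text
time: 22.48
ee_pos: [468.1, 95.5, 195.0]
ee_rot: [-0.118, 0.706, -0.688, 0.116]
wrist_force: [0.8, 0.2, -5.0]
gripper_width: 0.17
```

Request:
{"fn": "drive_tool", "kwargs": {"steps": [[[-22, 8, 3], [-0.1, -0.7, -2], 1], [[-22, 6, 3], [-0.2, -0.7, -2], 1], [[-22, 6, 4], [-0.1, -0.6, -1.9], 1], [[-21, 5, 3], [-0.1, -0.6, -1.8], 1], [[-19, 4, 3], [-0.1, -0.6, -1.7], 1], [[-17, 3, 3], [-0.1, -0.5, -1.5], 1], [[-15, 2, 3], [-0.1, -0.5, -1.3], 1], [[-13, 1, 3], [0, -0.3, -1], 1], [[-9, 1, 2], [-0.1, -0.3, -0.9], 1], [[-6, 1, 1], [0, -0.2, -0.5], 1], [[-2, 0, 0], [0, 0, -0.1], 1], [[0, 0, 0], [0, 0, 0], 1]]}}

```text
time: 23.98
ee_pos: [418.8, 256.8, 156.7]
ee_rot: [-0.126, 0.793, -0.588, 0.094]
wrist_force: [-0.2, -0.0, -5.1]
gripper_width: 0.168
```

```bash
python3 -c "
from h import *
p,S=where(); c=Cam('wrist','w16.png'); s=Cam('side','s16.png')
print(c.proj([TC+a*TL+b*TW+[0,0,29] for a,b in ((95,70),(95,-70),(-95,70),(-95,-70))]), 'nose',p+S@NV)"
```

```text
t 23.98 tcp [418.8 256.8 156.7] yaw,pitch,roll [ 16.9 -18.1  -0.1] F [-0.2 -0.  -5.1] w 0.168 j [ 0.42 -0.28  2.19 -0.05  0.92  1.72]
[[221.1938864   38.92063815]
 [420.38952756  38.7472827 ]
 [222.91414994 308.4394299 ]
 [419.56892696 308.06467523]] nose [502.46382685 282.52841721 114.3396554 ]
```

View pics/w16.png

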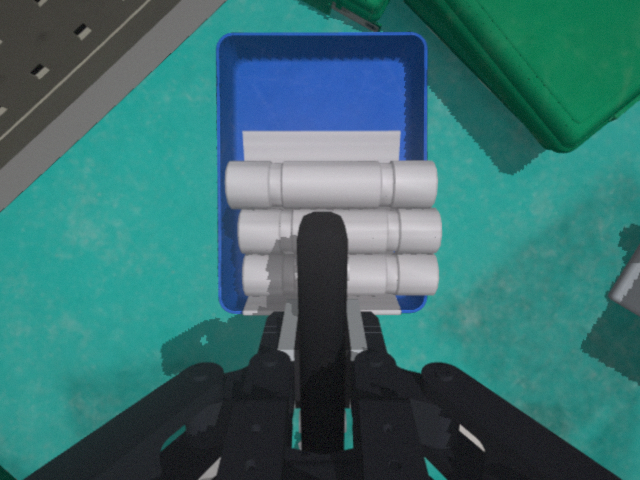

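View pics/s16.png

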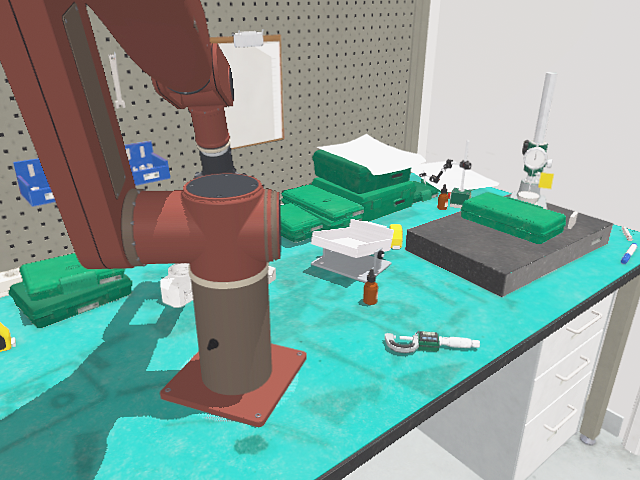

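```bash
python3 -c "
from h import *
C=TC+TW*6
s=traj(tcp_for(C+10*TL+[0,0,38],TY,-18),TY,-18,9)
s=traj(tcp_for(C+10*TL+[0,0,9],TY,0),TY,0,11,dec=1,start=s)
s=traj(tcp_for(C+10*TL+[0,0,5],TY,12),TY,12,10,dec=1,start=s)
"
```

```text
[[-0.0, 1.0, 2.0],[-0.0, -0.0, -0.0],1],
[[-1.0, 2.0, 7.0],[-0.0, -0.0, -0.0],1],
[[-1.0, 3.0, 9.0],[-0.0, -0.0, -0.0],1],
[[-1.0, 4.0, 11.0],[-0.0, -0.0, -0.0],1],
[[-1.0, 3.0, 11.0],[-0.1, -0.1, -0.0],1],
[[-1.0, 4.0, 11.0],[0.0, 0.0, -0.0],1],
[[-1.0, 3.0, 10.0],[-0.0, 0.0, -0.0],1],
[[-0.0, 2.0, 6.0],[-0.0, 0.0, -0.0],1],
[[-1.0, 1.0, 2.0],[-0.0, 0.0, -0.0],1],
-> [416.4 263.3  84. ]
[[0.0, -0.4, 0.2],[-0.4, 0.0, -0.0],1],
[[0.0, -0.9, 0.6],[-1.2, 0.0, -0.0],1],
[[0.1, -1.5, 0.9],[-1.7, 0.0, -0.0],1],
[[0.0, -1.9, 1.1],[-2.1, 0.0, -0.0],1],
[[0.1, -2.1, 1.1],[-2.4, 0.0, -0.0],1],
[[0.1, -2.3, 1.0],[-2.4, 0.0, -0.0],1],
[[0.0, -2.2, 0.9],[-2.4, 0.0, -0.0],1],
[[0.1, -2.0, 0.7],[-2.1, 0.0, -0.0],1],
[[0.0, -1.6, 0.6],[-1.7, 0.0, -0.0],1],
[[0.0, -1.1, 0.3],[-1.2, 0.0, -0.0],1],
[[0.1, -0.4, 0.1],[-0.4, 0.0, -0.0],1],
-> [433.3 267.9  79.5]
[[-0.0, -0.4, -0.3],[-0.3, 0.0, -0.0],1],
[[-0.0, -1.2, -0.7],[-0.9, 0.0, -0.0],1],
[[-0.0, -1.7, -1.0],[-1.4, 0.0, -0.0],1],
[[-0.0, -2.1, -1.3],[-1.6, 0.0, -0.0],1],
[[-0.0, -2.2, -1.5],[-1.8, 0.0, -0.0],1],
[[-0.0, -2.2, -1.6],[-1.8, 0.0, -0.0],1],
[[-0.0, -1.9, -1.5],[-1.6, 0.0, -0.0],1],
[[-0.1, -1.6, -1.3],[-1.4, 0.0, -0.0],1],
[[0.0, -1.0, -0.9],[-0.9, 0.0, -0.0],1],
[[0.0, -0.4, -0.4],[-0.3, 0.0, -0.0],1],
-> [448.3 272.5  88.6]
```

Request:
{"fn": "drive_tool", "kwargs": {"steps": [[[0, 1, 2], [0, 0, 0], 1], [[-1, 2, 7], [0, 0, 0], 1], [[-1, 3, 9], [0, 0, 0], 1], [[-1, 4, 11], [0, 0, 0], 1], [[-1, 3, 11], [0, 0, 0], 1], [[-1, 4, 11], [0, 0, 0], 1], [[-1, 3, 10], [0, 0, 0], 1], [[0, 2, 6], [0, 0, 0], 1], [[0, 1, 2], [0, 0, 0], 1], [[0, 0, 0], [0, 0, 0], 1]]}}

```text
time: 25.32
ee_pos: [416.7, 262.5, 84.0]
ee_rot: [-0.126, 0.793, -0.588, 0.094]
wrist_force: [-0.8, -0.0, -5.7]
gripper_width: 0.169
```

```bash
python3 -c "
from h import *
p,S=where(); c=Cam('wrist','w17.png')
print('nose',p+S@NV,'heel',p+S@(NV-[88,0,0]))"
```

```text
t 25.32 tcp [416.7 262.5  84. ] yaw,pitch,roll [ 16.9 -18.1  -0.1] F [-0.8 -0.  -5.7] w 0.169 j [ 0.43 -0.16  2.25 -0.07  0.74  1.75]
nose [500.31641227 288.20305349  41.58352199] heel [420.27951821 263.91925897  14.2267511 ]
```

View pics/w17.png

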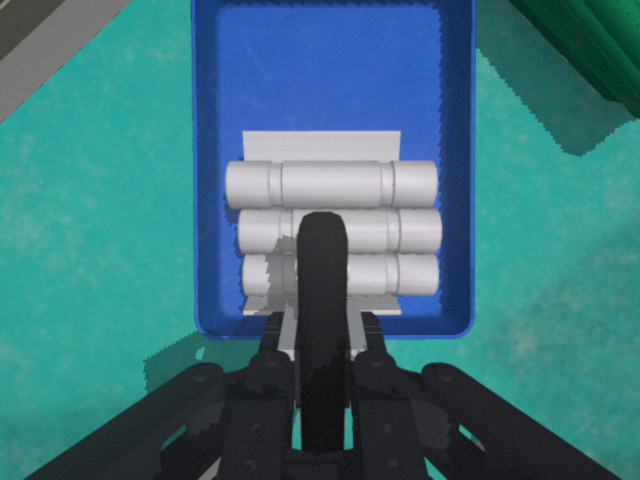

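Request:
{"fn": "drive_tool", "kwargs": {"steps": [[[0, -0.5, 0.3], [-0.4, 0, 0], 1], [[0, -0.9, 0.7], [-1.2, 0, 0], 1], [[0, -1.5, 1], [-1.7, 0, 0], 1], [[0, -1.9, 1.2], [-2.1, 0, 0], 1], [[0, -2.1, 1.2], [-2.4, 0, 0], 1], [[0, -2.3, 1.1], [-2.4, 0, 0], 1], [[0, -2.2, 1], [-2.4, 0, 0], 1], [[0, -2, 0.8], [-2.1, 0, 0], 1], [[0, -1.6, 0.7], [-1.7, 0, 0], 1], [[0, -1, 0.4], [-1.2, 0, 0], 1], [[0, -0.4, 0.2], [-0.5, 0, 0], 1]]}}

```text
time: 26.75
ee_pos: [433.8, 267.6, 78.2]
ee_rot: [0.001, 0.803, -0.596, 0.0]
wrist_force: [-0.1, -0.3, -5.3]
gripper_width: 0.172
```

```bash
python3 -c "
from h import *
p,S=where(); c=Cam('wrist','w18.png')
print('nose',p+S@NV,'heel',p+S@(NV-[88,0,0]))"
```

```text
t 26.75 tcp [433.8 267.6  78.2] yaw,pitch,roll [16.8  0.  -0.1] F [-0.1 -0.3 -5.3] w 0.172 j [ 0.4   0.12  1.95 -0.    1.07  1.68]
nose [500.67557338 288.2075398   10.70162965] heel [416.45159179 262.7061903   10.74744104]
```

View pics/w18.png

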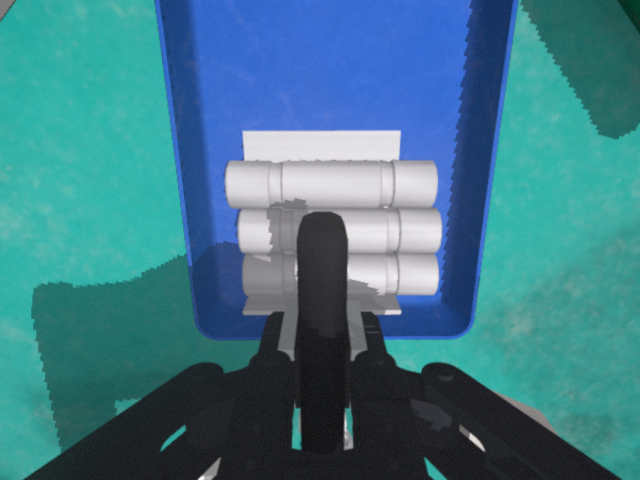

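Request:
{"fn": "drive_tool", "kwargs": {"steps": [[[0, -0.4, 0.4], [-0.3, 0, 0], 1], [[0, -1.2, 0], [-0.9, 0, 0], 1], [[0, -1.7, -0.6], [-1.4, 0, 0], 1], [[0, -2.1, -1.2], [-1.6, 0, 0], 1], [[0, -2, -1.5], [-1.6, 0, 0], 1], [[0, -1.5, -1.3], [-1.2, 0, 0], 1], [[0, -1.3, -1], [-1, 0, 0], 1], [[0, -1.3, -1], [-1, 0, 0], 1], [[0, 0, 0], [0, 0, 0], 1], [[0, 0, 0], [0, 0, 0], 1]]}}

```text
time: 28.05
ee_pos: [445.2, 271.2, 83.9]
ee_rot: [0.063, 0.801, -0.594, -0.046]
wrist_force: [0.7, 0.2, -2.1]
gripper_width: 0.17
```

```bash
python3 -c "
from h import *
p,S=where(); c=Cam('wrist','w19.png')
print('nose',p+S@NV,'heel',p+S@(NV-[88,0,0]))"
```

```text
t 28.05 tcp [445.2 271.2  83.9] yaw,pitch,roll [16.8  9.  -0.1] F [ 0.7  0.2 -2.1] w 0.17 j [0.39 0.25 1.79 0.01 1.25 1.66]
nose [501.21013026 288.44797717   6.35763745] heel [418.01365123 263.26177663  20.06898963]
```

View pics/w19.png

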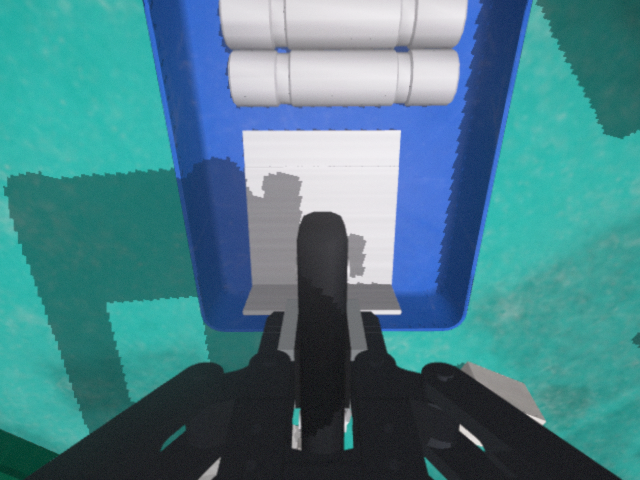

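```bash
python3 -c "
from h import *
p,S=where()
s=traj(p+np.array([0,0,150]),TY,0,9)
s=traj(np.array([394.6,-342,232]),17,0,23,start=s)
"
```

```text
t 28.10 tcp [445.1 271.1  83.9] yaw,pitch,roll [16.8  9.  -0.1] F [-0.  -0.8 -1.7] w 0.168 j [0.39 0.25 1.79 0.01 1.25 1.66]
[[0.0, 1.0, -5.0],[0.3, -0.0, -0.0],1],
[[0.0, 2.0, -14.0],[0.8, -0.0, -0.0],1],
[[0.0, 3.0, -19.0],[1.2, -0.0, -0.0],1],
[[0.0, 2.0, -24.0],[1.4, -0.0, -0.0],1],
[[0.0, 3.0, -25.0],[1.5, -0.0, -0.0],1],
[[0.0, 1.0, -23.0],[1.4, -0.1, -0.0],1],
[[0.0, 1.0, -20.0],[1.2, 0.0, -0.0],1],
[[0.0, 0.0, -14.0],[0.9, 0.0, -0.0],1],
[[0.0, 0.0, -5.0],[0.3, 0.0, -0.1],1],
-> [445.3 271.4 233.7]
[[3.0, 1.0, 0.0],[-0.0, 0.0, -0.0],1],
[[9.0, 4.0, 0.0],[-0.0, 0.0, -0.0],1],
[[15.0, 6.0, 0.0],[-0.0, 0.0, -0.0],1],
[[19.0, 7.0, 0.0],[-0.0, 0.0, -0.0],1],
[[23.0, 10.0, 0.0],[-0.0, 0.0, -0.0],1],
[[27.0, 10.0, 0.0],[-0.0, 0.0, -0.0],1],
[[31.0, 12.0, 0.0],[-0.0, 0.0, -0.0],1],
[[32.0, 13.0, 0.0],[-0.0, 0.0, -0.0],1],
[[35.0, 14.0, 0.0],[-0.0, 0.0, -0.0],1],
[[36.0, 15.0, 1.0],[-0.0, 0.0, -0.0],1],
[[37.0, 14.0, -0.0],[-0.0, 0.0, -0.0],1],
[[38.0, 15.0, -0.0],[-0.0, 0.0, -0.0],1],
[[37.0, 15.0, -0.0],[-0.0, 0.0, -0.0],1],
[[36.0, 14.0, -0.0],[-0.0, 0.0, -0.0],1],
[[34.0, 14.0, -0.0],[-0.0, 0.0, -0.0],1],
[[33.0, 13.0, -0.0],[-0.0, 0.0, -0.0],1],
[[30.0, 12.0, 0.0],[-0.0, 0.0, -0.0],1],
[[28.0, 11.0, 0.0],[-0.0, 0.0, -0.0],1],
[[23.0, 9.0, 0.0],[-0.0, 0.0, -0.0],1],
[[19.0, 8.0, 0.0],[-0.0, 0.0, -0.0],1],
[[15.0, 5.0, 0.0],[-0.0, 0.0, -0.1],1],
[[9.0, 4.0, 0.0],[-0.0, 0.0, 0.0],1],
[[3.0, 1.0, 0.0],[-0.0, 0.0, 0.0],1],
-> [ 395.  -342.   232.3]
```

Request:
{"fn": "drive_tool", "kwargs": {"steps": [[[0, 1, -5], [0, 0, 0], 1], [[0, 2, -14], [0.5, 0, 0], 1], [[0, 3, -19], [1.4, 0, 0], 1], [[0, 2, -24], [1.6, 0, 0], 1], [[0, 3, -25], [1.6, 0, 0], 1], [[0, 1, -23], [1.5, 0, 0], 1], [[0, 1, -20], [1.2, 0, 0], 1], [[0, 0, -14], [0.9, 0, 0], 1], [[0, 0, -5], [0.3, 0, 0], 1]]}}

```text
time: 29.22
ee_pos: [446.1, 271.7, 234.7]
ee_rot: [-0.0, 0.803, -0.596, 0.001]
wrist_force: [-0.2, -0.7, -2.3]
gripper_width: 0.167
```

```bash
python3 -c "
from h import *
p,S=where(); c=Cam('wrist','w20.png')"
```

```text
t 29.23 tcp [446.1 271.7 234.7] yaw,pitch,roll [16.9 -0.1 -0.1] F [-0.2 -0.7 -2.3] w 0.167 j [ 0.4  -0.03  1.79 -0.    1.38  1.67]
```

View pics/w20.png

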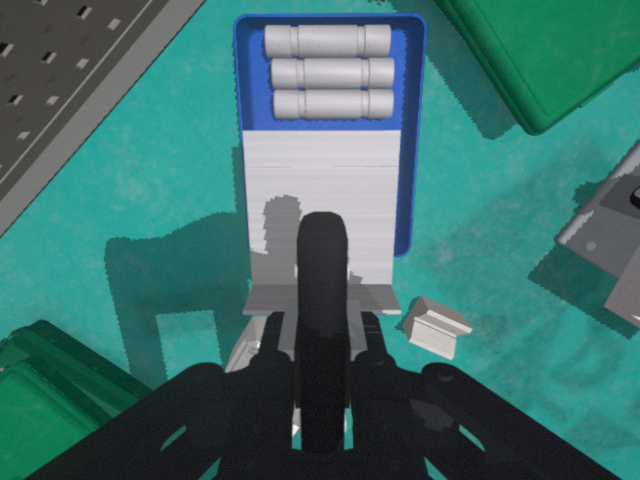

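Three sleeves lie side by side on the tray floor (rows 40, 72, 103). Now I'll carry the empty scoop back.

Request:
{"fn": "drive_tool", "kwargs": {"steps": [[[3, 1, 0], [0, 0, 0], 1], [[9, 4, 0], [0, 0, 0], 1], [[15, 6, 0], [0, 0, 0], 1], [[19, 7, 0], [0, 0, 0], 1], [[23, 10, 0], [0, 0, 0], 1], [[27, 10, 0], [0, 0, 0], 1], [[31, 12, 0], [0, 0, 0], 1], [[32, 13, 0], [0, 0, 0], 1], [[35, 14, 0], [0, 0, 0], 1], [[36, 15, 0], [0, 0, 0], 1], [[37, 14, 0], [0, 0, 0], 1], [[38, 15, 0], [0, 0, 0], 1]]}}

```text
time: 30.78
ee_pos: [417.6, -57.3, 233.7]
ee_rot: [0.0, 0.803, -0.596, 0.001]
wrist_force: [0.6, 0.1, -2.4]
gripper_width: 0.17
```

Request:
{"fn": "drive_tool", "kwargs": {"steps": [[[37, 15, 0], [0, 0, 0], 1], [[36, 14, 0], [0, 0, 0], 1], [[34, 14, 0], [0, 0, 0], 1], [[33, 13, 0], [0, 0, 0], 1], [[30, 12, 0], [0, 0, 0], 1], [[28, 11, 0], [0, 0, 0], 1], [[23, 9, 0], [0, 0, 0], 1], [[19, 8, 0], [0, 0, 0], 1], [[15, 5, 0], [0, 0, 0], 1], [[9, 4, 0], [0, 0, 0], 1], [[3, 1, 0], [0, 0, 0], 1], [[0, 0, 0], [0, 0, 0], 1]]}}

```text
time: 32.28
ee_pos: [394.6, -341.4, 234.1]
ee_rot: [0.0, 0.803, -0.596, 0.0]
wrist_force: [0.3, 0.0, -2.9]
gripper_width: 0.166
```

```bash
python3 -c "
from h import *
p,S=where(); c=Cam('wrist','w21.png')"
```

```text
t 32.27 tcp [ 394.6 -341.4  234.1] yaw,pitch,roll [16.9 -0.  -0.1] F [ 0.3  0.  -2.9] w 0.166 j [-0.86 -0.03  1.79 -0.    1.38  0.41]
```

View pics/w21.png

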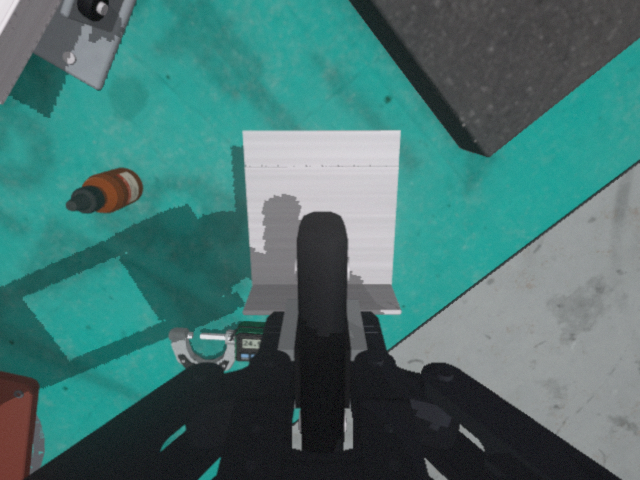

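Request:
{"fn": "drive_tool", "kwargs": {"steps": [[[0, 0, 10], [0, 0, 0], 1], [[0, 0, 25], [0, 0, 0], 1], [[0, 0, 35], [0, 0, 0], 1], [[0, 0, 35], [0, 0, 0], 1], [[0, 0, 27], [0, 0, 0], 1], [[0, 0, 18], [0, 0, 0], 1], [[0, 0, 8], [0, 0, 0], 1], [[0, 0, 4], [0, 0, 0], 1], [[0, 0, 1], [0, 0, 0], 1], [[0, 0, 1], [0, 0, 0], 1], [[0, 0, 0], [0, 0, 0], 1]]}}

```text
time: 33.7
ee_pos: [394.8, -342.2, 70.7]
ee_rot: [0.0, 0.803, -0.596, 0.001]
wrist_force: [0.4, 0.5, -3.3]
gripper_width: 0.167
```

Request:
{"fn": "drive_tool", "kwargs": {"steps": [[[0, 0, 1], [0, 0, 0], 1], [[0, 0, 1], [0, 0, 0], 1], [[0, 0, 0], [0, 0, 0], 1]]}}

```text
time: 34.08
ee_pos: [394.4, -341.8, 68.1]
ee_rot: [0.0, 0.803, -0.596, 0.0]
wrist_force: [-0.7, 0.8, -2.6]
gripper_width: 0.171
```

Request:
{"fn": "drive_tool", "kwargs": {"steps": [[[0, 0, 0.7], [0, 0, 0], 1], [[0, 0, 0], [0, 0, 0], 1]]}}

```text
time: 34.33
ee_pos: [394.6, -342.0, 67.6]
ee_rot: [0.0, 0.803, -0.596, 0.001]
wrist_force: [-0.6, 0.3, -1.2]
gripper_width: 0.169
```

Request:
{"fn": "drive_tool", "kwargs": {"steps": [[[0, 0, 0.5], [0, 0, 0], 1], [[0, 0, 0], [0, 0, 0], 1]]}}

```text
time: 34.58
ee_pos: [394.6, -341.9, 67.5]
ee_rot: [0.0, 0.803, -0.596, 0.001]
wrist_force: [-2.8, 1.9, 5.3]
gripper_width: 0.166
```

Contact with the table; now I'll release and retreat upward.

Request:
{"fn": "drive_tool", "kwargs": {"steps": [[[0, 0, 0], [0, 0, 0], 0.6], [[0, 0, 0], [0, 0, 0], 0.3], [[0, 0, 0], [0, 0, 0], 0], [[0, 0, 0], [0, 0, 0], 0], [[0, 0, 0], [0, 0, 0], 0], [[0, 0, 0], [0, 0, 0], 0], [[0, 0, -10], [0, 0, 0], 0], [[0, 0, -25], [0, 0, 0], 0], [[0, 0, -35], [0, 0, 0], 0], [[0, 0, -35], [0, 0, 0], 0], [[0, 0, -25], [0, 0, 0], 0], [[0, 0, -10], [0, 0, 0], 0]]}}

```text
time: 36.08
ee_pos: [395.2, -342.5, 209.5]
ee_rot: [0.001, 0.803, -0.596, 0.002]
wrist_force: [0.2, -0.3, 1.2]
gripper_width: 1.003
```

```bash
python3 -c "
from h import *
p,S=where(); c=Cam('wrist','w22.png'); t=Cam('top','t22.png'); s=Cam('side','s22.png')
hsv=cv2.cvtColor(t.img,cv2.COLOR_BGR2HSV)
m=cv2.inRange(hsv,(105,120,60),(125,255,255)); m[:,:160]=0;m[:180]=0;m[300:]=0;m[:,260:]=0
k=max(cv2.findContours(m,0,2)[0],key=cv2.contourArea); b=cv2.boxPoints(cv2.minAreaRect(k)); P=np.array([t.onz(p,32) for p in b]); print(P.mean(0))"
```

```text
t 36.08 tcp [ 395.2 -342.5  209.5] yaw,pitch,roll [16.9 -0.1 -0.3] F [ 0.2 -0.3  1.2] w 1.003 j [-0.86 -0.01  1.82 -0.    1.33  0.41]
[492.57450072 279.9995671   32.        ]
```

View pics/w22.png

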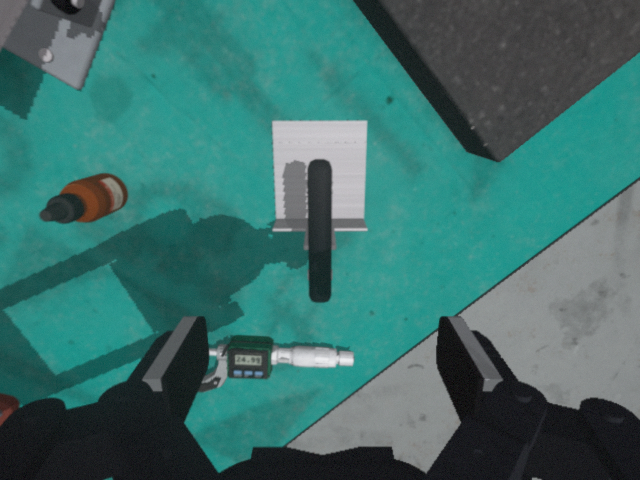

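View pics/t22.png

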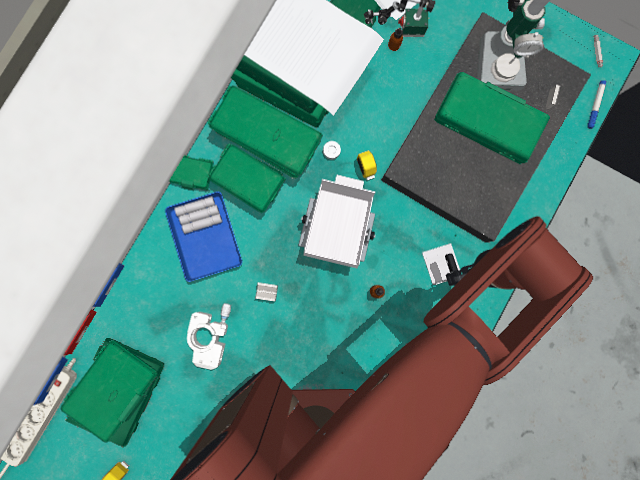

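View pics/s22.png

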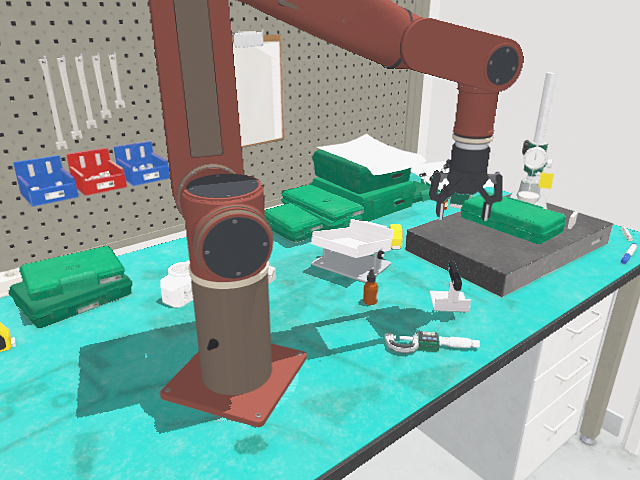

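```bash
python3 -c "
from h import *
t=Cam('top'); a=cv2.imread('pics/t3.png'); crop(t.img,280,160,480,310,4,'t23.png'); b=cv2.imread('pics/t23.png')
d=cv2.absdiff(a,b).max(2); d2=d[40:130,150:400]; print('far wall/tab diff',d2.mean(),(d2>60).mean()); d3=d[340:440,90:330]; print('near wall diff',d3.mean(),(d3>60).mean())"
```

```text
far wall/tab diff 2.7297333333333333 0.006711111111111111
near wall diff 1.4080416666666666 0.0
```

View pics/t23.png

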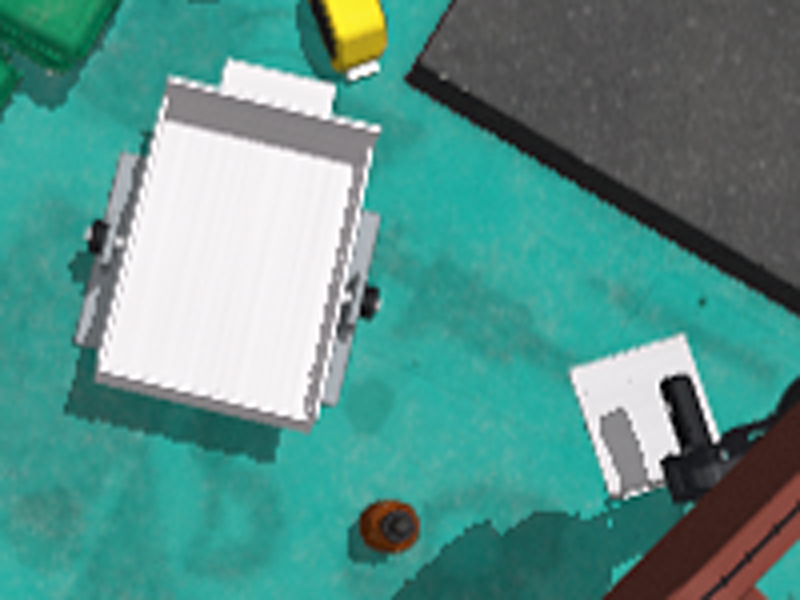

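The pan tilt is unchanged since it was tipped, the sleeves lie in the tray, and the scoop stands upright and free of the gripper. I'm handing the job in.

```bash
python3 -c "
from workcell import r
print(r.close_job())"
```

```text
the job is handed in; nothing more can be done
None
```

The job is done and handed in at about 36 s. The pan is fully tipped, the three sleeves are in the parts tray, and the scoop stands empty on the worktop.

- **Pan:** I pressed the tab down until it met the stop, at about 17 N. Top-view pictures from after tipping and at the end show no movement of the pan.
- **Gathering:** the scoop slid along the pan floor to the low wall and took all three sleeves. At 0.25 rad nose-up, one sleeve still hung at the thinned front of the blade. I tipped to about 0.4 rad while still in the pan; it rolled back, and I then lifted them clear.
- **Pouring:** I poured with the nose about 3 mm above the tray floor. The last pictures show the sleeves side by side on the floor at the tray's far end, and the tray's measured position is unchanged to within 0.2 mm.
- **Scoop:** I set it back on its original spot and let go; the pictures show it upright with the gripper open and clear above it.
- **Bystanders:** they look unmoved in the pictures, though I did not measure each one.

No check failed. The sleeves slid about 4 mm sideways on the blade when lifted, so I moved the scoop 6 mm over before pouring.

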